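# Press a castor sleeve home with a bench locking clamp

## Task

Lay the loose timber crate foot in the bench clamp's channel, sleeve end first, slide it fully home against the yellow end stop and let go of it. Swing the red handle down until the clamp goes over centre and stays locked by itself, pressing the brass sleeve flush into the timber, but feel for the handle's stop and do not force it; take your hand off the handle, then push the yellow release lever down, gently, so that the clamp springs open and leaves the foot free and still in its place, with the lever let go and the other things on the table left where they are.

Things in the scene. Friction and masses are not known exactly. Their poses are not given: they have to be found in the camera images.
- clamp: Bench locking clamp, bolted down: grey base 210 x 84 mm, blue side plates 100 mm high, steel channel, yellow end stop. Origin on the table straight below the handle's pivot; z up, x from the handle side towards the channel. Channel floor 30 mm above the table, x = 27 to 112 mm; cheeks 40 mm apart inside, 18 mm high, x = 36 to 100 mm, open above and at the +x end.
- channel_mouth (a point): Middle of the channel's open end: clamp x = 122, y = 0, z = 30 mm (floor height; the floor itself ends at x = 112 mm). The cheeks flare here to about 50 mm apart inside. Nothing of the clamp lies beyond it.
- stop_face (a point): Middle of the end stop's face, clamp x = 35, y = 0, z = 41 mm; the face looks to clamp +x, its top is 52 mm above the table. The foot's end must rest against it.
- socket_axis (a point): Point on the channel floor below where the shut jaw's pad presses: clamp x = 60, y = 0, z = 30 mm; under the sleeve's axis when the foot is home. Open, the steel jaw hangs above it out to x = 75 mm, its pad's underside at least 88 mm above the table, its top up to 150 mm: the foot (75 mm high in the channel with its sleeve) slides in below it from the +x end.
- pivot (a point): The handle's pivot: clamp x = 0, y = 0, z = 85 mm; its axis is parallel to clamp y. Dead centre of the clamp is with the handle somewhere between 4 and 24 degrees above level, as set by a hidden adjusting screw, differently each time. Only 0.03 rad (4 mm at 120 mm from the pivot) beyond dead centre the handle meets a hard stop.
- handle: Red-gripped handle of the clamp, 160 mm long; origin on the pivot, -x along the handle to its free end, z its upper side. Springs hold it up, 55 to 76 degrees above level, away from the channel; it swings down in the clamp's x-z plane. Past dead centre it draws itself down to its stop and stays; left short of it, it springs up again.
- handle_push (a point): Middle of the upper face of the handle's grip (30 mm wide, 16 mm thick), 120 mm from the pivot: a good place to push down, which takes 3 to 10 N. More than 25 N is forcing.
- release: Release lever, a rocker; origin on its pivot, which runs along clamp x at clamp x = -65, y = 35, z = 78 mm. Its yellow paddle is 65 mm out on the clamp's +y side, its nose lies under the handle. Pushing the paddle down lifts a locked handle back over centre, and the handle then flies up by itself. It springs back up when let go.
- release_paddle (a point): Middle of the paddle's upper face (34 mm along clamp x, 30 mm along y), 85 mm above the table when up. The handle is freed after 8 to 20 mm of travel, and a hard stop comes at about 31 mm (0.5 rad). It takes 2 to 8 N; more than 45 N is forcing.
- foot: Loose timber crate foot, 130 x 36 x 36 mm, about 110 g; origin at the centre of its underside, x along its length, z up. The brass sleeve is in its top face near the -x end, which goes into the channel first. Grasped across its 36 mm width round x = +40 mm, the fingers stay outside the channel.
- sleeve_axis (a point): Point on the foot's underside below the sleeve's axis, 25 mm from the -x end face and 40 mm from the foot's origin.
- sleeve: Brass castor sleeve in the foot: flange 26 mm across, 3 mm thick. Origin at the centre of the flange's underside; it stands 6 mm above the timber's top (42 mm above the foot's underside) until pressed flush (36 mm). It takes about 8 N to move and stays where it is pushed.
- spare_foot: Bystander: bare pale timber block without a sleeve, 130 x 36 x 36 mm, on the far side of the table. Origin: centre of its underside.
- sleeve_tray: Bystander: grey tray 100 x 140 x 30 mm with two spare brass sleeves, far side. Origin: centre of its underside.
- tape: Bystander: roll of brown packing tape 100 mm across, 48 mm high, right side. Origin: centre of its underside.
- cutter: Bystander: purple box cutter, 155 mm long, 14 mm high, left of the robot. Origin: under its handle's centre.
- brush: Bystander: hand brush, 290 mm long, 60 mm high, far side. Origin: under the head's centre.
- glue: Bystander: jar 52 mm across, 100 mm high, right side. Origin: centre of its underside.
Things that resemble listed ones, but are neither listed nor needed, are in the scene too. What is shaped like the foot but purple is not meant.

How it is judged:
On the way, in this order (a step that is already met when the one before it is completed fails the run):
1. the foot lies home in the channel, sleeve still standing proud, and has been let go (horizontal distance between sleeve_axis and socket_axis below 0.004 m and z of foot in the frame of clamp between 0.027 and 0.033 m and angle between the x axis of foot and the x axis of clamp, either way round below 0.12 rad and contact force between each of the fingers, the arm and foot below 0.1 N and z of sleeve in the frame of foot above 0.04 m), for 0.3 s.
2. the clamp is locked by itself on the flush sleeve, nobody touching the handle (horizontal distance between sleeve_axis and socket_axis below 0.004 m and z of foot in the frame of clamp between 0.027 and 0.033 m and angle between the x axis of foot and the x axis of clamp, either way round below 0.12 rad and contact force between each of the fingers, the arm and handle below 0.1 N and z of sleeve in the frame of foot below 0.0372 m and contact force between anything else and sleeve above 10 N), for 0.4 s.
3. the release lever is being pushed while the clamp still grips and nobody touches the handle (contact force between each of the fingers, the arm and handle below 0.1 N and z of release_paddle in the frame of clamp below 0.079 m and contact force between anything else and sleeve above 5 N).
4. the pushed lever has freed the sleeve (contact force between each of the fingers, the arm and handle below 0.1 N and z of release_paddle in the frame of clamp below 0.077 m and contact force between anything else and sleeve below 0.5 N).
At the end, for the whole second after the job is handed in: Foot at rest home in the channel (sleeve axis within 4 mm of the pressing point, on the floor within 3 mm, square within 0.12 rad); sleeve flush within 1.2 mm with under 0.5 N on it; handle open and still, its push point over 160 mm up; release lever back up (horizontal distance between sleeve_axis and socket_axis below 0.004 m and z of foot in the frame of clamp between 0.027 and 0.033 m and angle between the x axis of foot and the x axis of clamp, either way round below 0.12 rad and z of sleeve in the frame of foot below 0.0372 m and contact force between anything else and sleeve below 0.5 N and z of handle_push in the frame of clamp above 0.16 m and z of release_paddle in the frame of clamp above 0.081 m and linear speed of foot below 0.01 m/s and angular speed of handle below 0.1 rad/s); the robot touches nothing.
It fails at once if the handle is forced (more than 25 N) (contact force between any of the fingers, the arm and handle above 25 N).
It fails at once if the release lever is forced (more than 45 N) (contact force between any of the fingers, the arm and release above 45 N).
It fails at once if another thing on the table is moved by more than 3 cm (distance of any of spare_foot, sleeve_tray, tape, cutter, brush, glue from where it was at the start of the episode above 0.03 m).
It also fails if it takes over 72 s, if anything falls off the work surface, if the arm or the gripper's body presses on something with over 40 N, if the wrist force passes 120 N, or if a joint passes its speed limit or range.

## Robot

A 6-joint arm with a two-finger parallel gripper is mounted at the origin on the work surface. World frame = base frame: x ahead of the robot, y to its left, z up, the work surface at z = 0. Lengths are in m, angles in rad, forces in N, time in s.
With the tool pointing down it reaches from about 0.275 to 0.75 m from the base axis. Payload 10.2 kg.
Tool frame: the origin (TCP) lies on the centre line of the jaws, within the pads' length; the fingertips stand 14 mm ahead of it and the grasp point (between the pads) lies 5 mm behind it; z points along the fingers, y is the direction in which the jaws open and shut (so a half turn about z gives the same grasp; the last joint's range is limited). The gripper opens to 88 mm and grips with 3 to 60 N. Pads are 18 mm wide; open, the fingers measure 123 mm over their backs; the gripper's body (75 mm by 187 mm) begins 45 mm behind the grasp point.
Start: joints at [0.958, 0.313, 1.498, -0, 1.331, -0.223], TCP at [0.2, 0.486, 0.214] pointing down, gripper open.
Joint ranges: [-2.94, 2.94], [-0.97, 2.17], [0.19, 2.56], [-1.23, 4.37], [0.02, 3.11], [-2.88, 2.88]. Speed limits (rad/s): [2.39, 2.39, 3.01, 3.14, 3.14, 3.14].

## Interface

Orientations are given as a unit quaternion [x, y, z, w].
In Python, from workcell import arm, vision gives the robot as it stands.
- The arm moves only by the shell command python3 -m pendant 'ROWS' [OPENING] [FORCE]. ROWS is JSON, a list of rows, each a list of 4 numbers: the shift along the world's x, y, z in m, then the turn about the world's z in degrees. A call has 1 to 12 rows; each row shifts and turns the commanded pose from where the row before left it; what a row does not reach is not made up. A row lasts 1/10 s, in which the tool goes at most 50 mm and 8.59 degrees, less where a joint would pass 70% of its speed; a pose out of reach is approached as far as the arm can. A call is refused whole if a number of a shift passes 0.05 or a number of a turn 8.59, either way. A call with a gripper value outside its range is refused whole. OPENING is the finger opening in m, from 0 to 0.0881, set as the call begins (- or left out, the last holds). The fingers move at their own pace and stop on an object; FORCE is the grip in N (left out, the last holds). Time passes only in rows, so rows that do not move let the fingers close. It gives the time, the measured TCP pose, the force and the opening at its end, in the units of the state.
- arm.state(): the state, without advancing time (a new reading comes with each control period).
- vision.capture(name): name is "scene" or "side" or "wrist"; returns a dict with "pixels" (384x512x3 uint8, red, green, blue), "camera_matrix" (3x3 intrinsics, pixels), "world_from_camera" (4x4, takes a point from camera to world coordinates). Camera axes: x right, y up, looking along -z (the intrinsics and any distortion apply to the point x, -y, -z); pixel columns grow to the right and rows downward; lengths in m; the calibration is good to about 2 mm. The wrist camera is an equidistant fisheye: a pixel r from the principal point sees the ray r / f radians off the axis. A picture is of the moment at which its call begins. There is no depth.
- arm.finish_job(): hands the job in, once; it reports no verdict.
The state is a dict: "time": time; "joint_positions": joint angles; "joint_velocities": joint speeds; "joint_torque": joint torques, N m; "eef_pos": TCP position; "tool_rot": TCP orientation; "contact_force": force on the tool from outside, world axes, zero at the start; "torque": the same for the moment, N m; "width": opening from 0.0 (shut) to 1.0 (fully open).
Only numpy, scipy, OpenCV 4.12 (cv2) and the standard library are available. Lean on these libraries where they do the work, as an engineer would, in place of code of your own. Each camera call takes 0.05 s, during which the arm holds its last target.

## Working session

There is one attempt and no reset: what is moved stays moved. The work goes in short steps, Python scripts to look and compute and a shell command to move; the robot and the scene stay as the last step left them, time stands still between calls to the robot, and variables do not carry over. Pictures are saved under pics/ and viewed, and the job is handed in when it is done.

```bash
ls; mkdir -p pics; python3 - <<'E'
from workcell import arm, vision
import cv2
print(arm.state())
for n in ("scene","side","wrist"):
    c=vision.capture(n); cv2.imwrite(f"pics/{n}0.png",c["pixels"][:,:,::-1]); print(n,c["camera_matrix"],c["world_from_camera"],[k for k in c])
E
```

```text
pics
{'time': 0.0, 'joint_positions': array([ 9.57600873e-01,  3.13432853e-01,  1.49843170e+00, -2.02863183e-05,
        1.33097603e+00, -2.23380864e-01]), 'joint_velocities': array([ 7.04996326e-06, -1.23941005e-03, -2.25975269e-04,  9.80453271e-04,
        1.68033230e-03, -2.22283495e-04]), 'joint_torque': array([-2.78838497e-04, -4.02210224e+01, -2.52271414e+01,  6.94266404e-02,
        3.53285554e-02, -1.28206434e-04]), 'eef_pos': array([0.1993554 , 0.48538321, 0.21317188]), 'tool_rot': array([ 1.93673179e-01,  9.81065905e-01, -5.74171312e-04, -2.44450314e-04]), 'contact_force': array([ 0.36925013,  0.12243188, -0.29819507]), 'torque': array([-0.04165285,  0.05523125, -0.0671804 ]), 'width': 1.0010808669496756}
scene [[442.22201865   0.         251.46731766]
 [  0.         442.22201865 200.36798861]
 [  0.           0.           1.        ]] [[-0.64545257 -0.44563655  0.62032173  1.4323367 ]
 [ 0.76365302 -0.36056305  0.53556358  0.7855667 ]
 [-0.01500161  0.81939145  0.57303804  0.99404984]
 [ 0.          0.          0.          1.        ]] ['pixels', 'camera_matrix', 'world_from_camera']
side [[429.16313707   0.         256.47888901]
 [  0.         429.16313707 184.64267558]
 [  0.           0.           1.        ]] [[-0.98321964  0.08655173 -0.16058625  0.25575782]
 [-0.1813875  -0.55761528  0.81003936  1.19086243]
 [-0.01943504  0.82557495  0.5639577   0.95444119]
 [ 0.          0.          0.          1.        ]] ['pixels', 'camera_matrix', 'world_from_camera']
wrist [[297.31863964   0.         252.69115305]
 [  0.         297.31863964 189.04586844]
 [  0.           0.           1.        ]] [[ 3.79575147e-01 -8.80183969e-01 -2.84954189e-01  1.25077700e-01]
 [ 9.25160843e-01  3.61005096e-01  1.17272060e-01  5.16075320e-01]
 [-3.51073226e-04 -3.08142017e-01  9.51340304e-01  3.85142024e-01]
 [ 0.00000000e+00  0.00000000e+00  0.00000000e+00  1.00000000e+00]] ['pixels', 'camera_matrix', 'world_from_camera']
```

View pics/scene0.png

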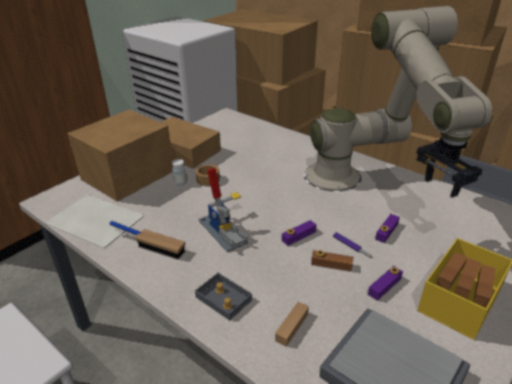

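View pics/side0.png

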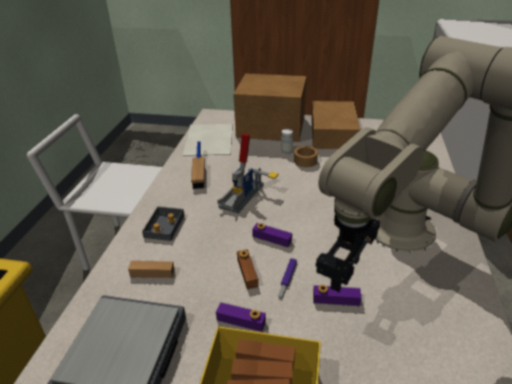

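View pics/wrist0.png

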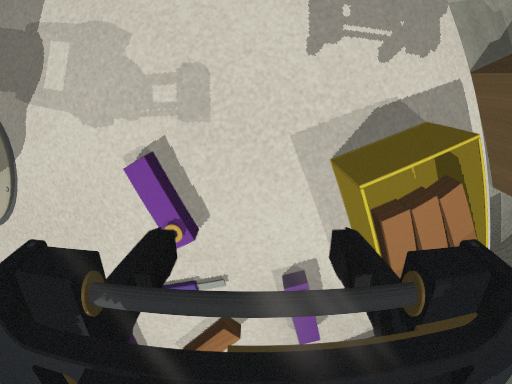

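The real foot is at scene (332,260) and side (247,268). The clamp is at scene (225,220) and side (243,190). I'll enlarge the crops to measure them.

```bash
cat > h.py <<'E'
import numpy as np, cv2, json
from workcell import arm, vision
def ray(c,u,v):
    K=c["camera_matrix"];T=c["world_from_camera"]
    a=np.array([(u-K[0,2])/K[0,0],(v-K[1,2])/K[1,1]])
    if abs(K[0,0]-297.3)<1:
        r=np.hypot(*a); s=np.sin(r)/r if r>1e-9 else 1
        d=np.array([a[0]*s,-a[1]*s,-np.cos(r)])
    else: d=np.array([a[0],-a[1],-1.])
    d=T[:3,:3]@d; return T[:3,3],d/np.linalg.norm(d)
def plane(c,u,v,z):
    o,d=ray(c,u,v); return o+d*(z-o[2])/d[2]
def tri(*obs):
    A=np.zeros((3,3));b=np.zeros(3);P=[]
    for c,u,v in obs:
        o,d=ray(c,u,v);M=np.eye(3)-np.outer(d,d);A+=M;b+=M@o;P.append((o,M))
    x=np.linalg.solve(A,b); return x,[float(np.linalg.norm(M@(x-o))) for o,M in P]
def proj(c,p):
    K=c["camera_matrix"];T=c["world_from_camera"]
    q=T[:3,:3].T@(np.asarray(p)-T[:3,3]); x,y,z=q[0],-q[1],-q[2]
    if abs(K[0,0]-297.3)<1:
        r=np.hypot(x,y);th=np.arctan2(r,z);x,y=x/r*th,y/r*th
    else: x,y=x/z,y/z
    return np.array([K[0,0]*x+K[0,2],K[1,1]*y+K[1,2]])
def crop(c,name,u0,v0,w,h,s):
    im=cv2.resize(c["pixels"][v0:v0+h,u0:u0+w,::-1],None,fx=s,fy=s,interpolation=cv2.INTER_CUBIC)
    for k in range(0,w,10):
        cv2.putText(im,str(u0+k),(k*s,10),0,.33,(0,0,255),1); cv2.line(im,(k*s,12),(k*s,18),(0,0,255),1)
    for k in range(0,h,10):
        cv2.putText(im,str(v0+k),(0,k*s+4),0,.33,(0,0,255),1)
    cv2.imwrite(f"pics/{name}.png",im)
E
python3 - <<'E'
from h import *
s=vision.capture("scene");d=vision.capture("side")
crop(s,"s1",190,160,80,100,6);crop(d,"d1",200,130,90,90,6)
crop(s,"s2",300,240,70,40,10);crop(d,"d2",220,240,60,55,10)
for n,uv,uw in(("foot",(332,260),(247,268)),):
    print(plane(s,*uv,.036),plane(d,*uw,.036))
print("clamp",plane(s,225,230,.03),plane(d,240,200,.03))
E
```

```text
[0.48613895 0.29991922 0.036     ] [0.46572875 0.30560665 0.036     ]
clamp [ 0.58392625 -0.07095902  0.03      ] [ 0.56025198 -0.03046853  0.03      ]
```

View pics/s1.png

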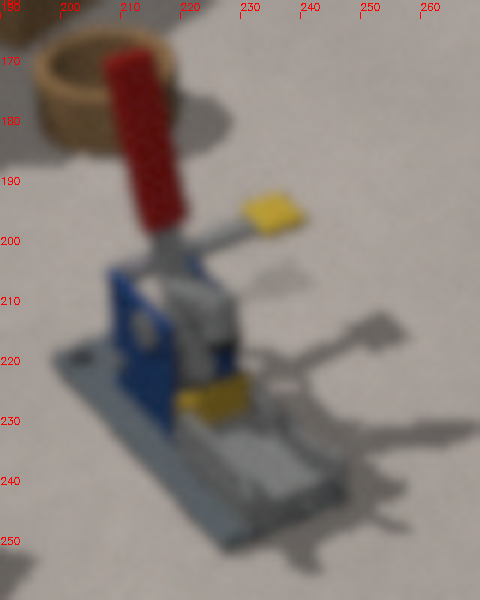

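View pics/d1.png

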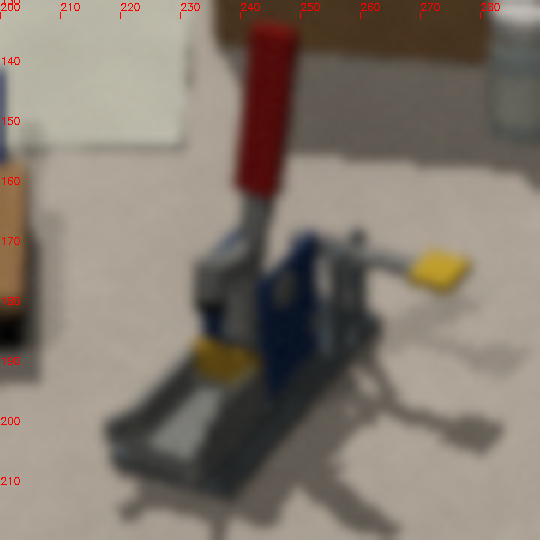

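View pics/s2.png

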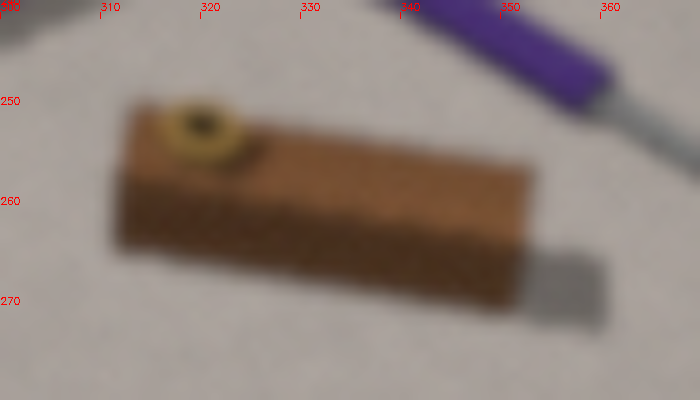

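View pics/d2.png

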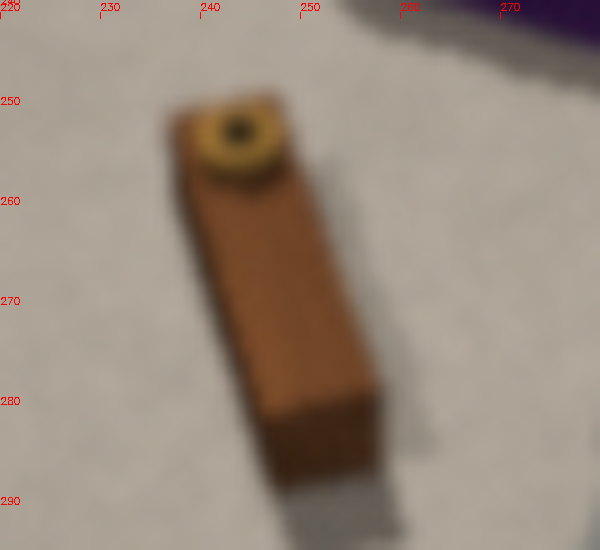

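```bash
python3 - <<'E'
from h import *
np.set_printoptions(precision=4,suppress=True)
s=vision.capture("scene");d=vision.capture("side")
def t(n,a,b): print(n,*tri((s,*a),(d,*b)))
t("sleeve top",(320,252),(243.7,252.8))
t("foot +x top cornerA",(353,256.5),(257.8,278.5))   # 
t("foot +x top cornerB",(351.5,264.5),(246.5,281.5))
t("foot -x top corner",(313,251),(237,251))
t("foot -x top corner'",(313,250.5),(248,250))
t("paddle",(235.5,195.5),(273,174.8))
t("handle tip",(212,169),(245.7,135))
t("grip low end",(217,197),(242.7,161.5))
t("stop top centre",(224.5,224.5),(237,187.5))
for z in (0.03,): print("mouth",plane(s,241,241,z),plane(d,227,204.5,z))
t("base corner front(+x)",(228.5,250.5),(218,207))
t("base corner +x other",(247,241.5),(238,211.5))
for u,v in((228.5,251),(198.5,219.5)): print(plane(s,u,v,.0))
for u,v in((220,208.5),(239,212.5),(263,184)): print(plane(d,u,v,.0))
E
```

```text
sleeve top [0.4865 0.2542 0.045 ] [0.0007595813203327157, 0.0007595813203328266]
foot +x top cornerA [0.4272 0.341  0.0342] [0.0009681670300120701, 0.0009681670300121789]
foot +x top cornerB [0.4581 0.3537 0.0297] [0.0011148477488689816, 0.0011148477488690076]
foot -x top corner [0.5068 0.2441 0.049 ] [0.0062229607588590976, 0.00622296075885903]
foot -x top corner' [0.4796 0.2241 0.0299] [0.0007520776908684781, 0.0007520776908685657]
paddle [ 0.4555 -0.1352  0.0808] [0.0012382845213167524, 0.0012382845213167102]
handle tip [ 0.5553 -0.1431  0.2365] [0.0003197609801519075, 0.0003197609801518961]
grip low end [ 0.565  -0.1189  0.1392] [0.0006678071086438232, 0.0006678071086437668]
stop top centre [ 0.5808 -0.0752  0.0513] [0.0009328077464364136, 0.0009328077464363254]
mouth [0.5931 0.0112 0.03  ] [0.6006 0.0034 0.03  ]
base corner front(+x) [ 0.6377 -0.006   0.0079] [0.0005543457212418172, 0.0005543457212416935]
base corner +x other [0.5604 0.0087 0.0061] [0.000906526765910475, 0.0009065267659104733]
[ 0.6327 -0.0113  0.    ]
[ 0.5742 -0.2163  0.    ]
[ 0.6314 -0.0075  0.    ]
[ 0.5575  0.0048 -0.    ]
[ 0.5029 -0.1884  0.    ]
```

```bash
python3 -m pendant '[[0.036,-0.0227,0,-6.1],[0.036,-0.0227,0,-6.1],[0.036,-0.0227,0,-6.1],[0.036,-0.0227,0,-6.1],[0.036,-0.0227,0,-6.1],[0.036,-0.0227,0,-6.1],[0.037,-0.0227,0,-6.0],[0,0,0,0],[0,0,0,0]]' 0.088
python3 - <<'E'
from h import *
c=vision.capture("wrist");cv2.imwrite("pics/w1.png",cv2.resize(c["pixels"][:,:,::-1],(768,576)))
E
```

```text
time: 1.25
eef_pos: [0.4527, 0.3264, 0.2134]
tool_rot: [0.537, 0.844, -0.0, -0.0]
contact_force: [0.3, 0.4, 0.7]
width: 0.999
```

View pics/w1.png

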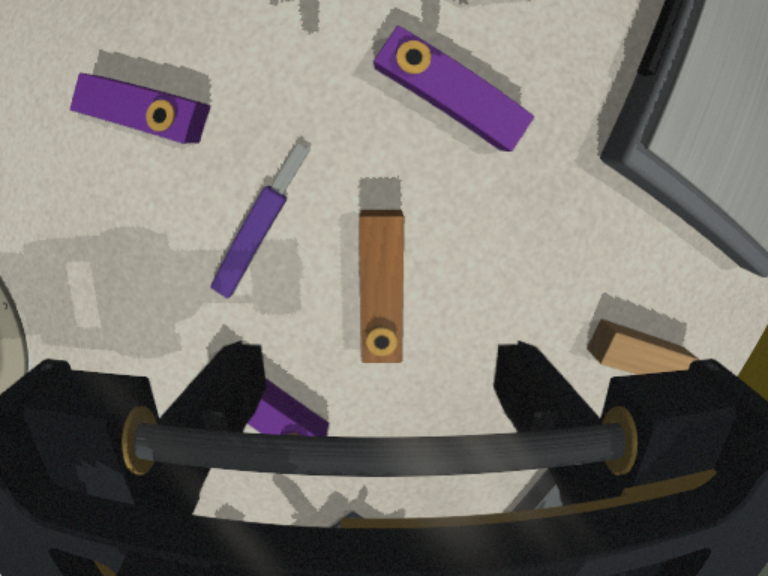

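The foot is fully visible, with corners at about (360,214), (404,214), (403,361) and (361,361) in the 768-wide picture, and the sleeve at (381,341). I'll extract it by colour.

```bash
cat > foot.py <<'E'
from h import *
np.set_printoptions(precision=4,suppress=True)
def foot(c,z,pr=True):
    im=c["pixels"]; hsv=cv2.cvtColor(im,cv2.COLOR_RGB2HSV)
    m=cv2.inRange(hsv,(5,90,95),(18,200,200)); m=cv2.morphologyEx(m,cv2.MORPH_CLOSE,np.ones((5,5)))
    cs,_=cv2.findContours(m,0,cv2.CHAIN_APPROX_NONE)
    cs=[k for k in cs if cv2.contourArea(k)>800]
    out=[]
    for k in cs:
        p=np.array([plane(c,*q[0],z)[:2] for q in k])
        r=cv2.minAreaRect((p*1000).astype(np.float32))
        bx=cv2.boundingRect(k); print(bx,np.array(r[0])/1000,r[1],r[2])
    y=cv2.inRange(hsv,(18,120,90),(32,255,255)); ys,xs=np.nonzero(y)
    n,l,st,ce=cv2.connectedComponentsWithStats(y)
    for i in range(1,n):
        if st[i,4]>60: print("yellow",st[i],ce[i],plane(c,*ce[i],z+.009))
if __name__=="__main__":
    foot(vision.capture("wrist"),0.036)
E
python3 foot.py
```

```text
(401, 222, 63, 28) [0.7525 0.3397] (121.48114776611328, 34.958465576171875) 7.660567283630371
(240, 145, 30, 97) [0.4713 0.2903] (35.108306884765625, 127.36139678955078) 25.216659545898438
yellow [265  28  22  22 286] [275.521  38.549] [0.4125 0.4712 0.045 ]
yellow [ 98  67  19  21 220] [106.9318  77.0182] [0.2436 0.3542 0.045 ]
yellow [244 219  21  19 248] [254.0282 227.6895] [0.4879 0.2542 0.045 ]
yellow [ 82 292  12  24  66] [ 85.1515 305.6212] [ 0.2961 -0.0081  0.045 ]
```

```bash
python3 -m pendant '[[0.0016,0,-0.038,0],[0,0,-0.038,0],[0,0,-0.038,0],[0,0,-0.038,0],[0,0,-0.025,0],[0,0,-0.014,0],[0,0,0,0],[0,0,0,0]]' 0.088
python3 -m pendant '[[0,0,0,0],[0,0,0,0],[0,0,0,0],[0,0,0,0],[0,0,0,0],[0,0,0,0]]' 0 25
python3 -m pendant '[[0,0,0.02,0],[0,0,0.03,0],[0,0,0.03,0],[0,0,0.03,0],[0,0,0.03,0],[0,0,0.01,0],[0,0,0,0]]'
python3 - <<'E'
from h import *
c=vision.capture("wrist");cv2.imwrite("pics/w2.png",cv2.resize(c["pixels"][:,:,::-1],(768,576)))
E
```

```text
time: 2.15
eef_pos: [0.4544, 0.3274, 0.0239]
tool_rot: [0.536, 0.844, 0.001, 0.0]
contact_force: [-0.6, 0.3, 0.2]
width: 0.998
time: 2.75
eef_pos: [0.4541, 0.3267, 0.0228]
tool_rot: [0.537, 0.844, 0.0, 0.0]
contact_force: [-0.6, -0.2, -0.8]
width: 0.483
time: 3.45
eef_pos: [0.4545, 0.3269, 0.1734]
tool_rot: [0.537, 0.844, 0.001, 0.001]
contact_force: [0.4, -0.8, -0.0]
width: 0.005
```

View pics/w2.png

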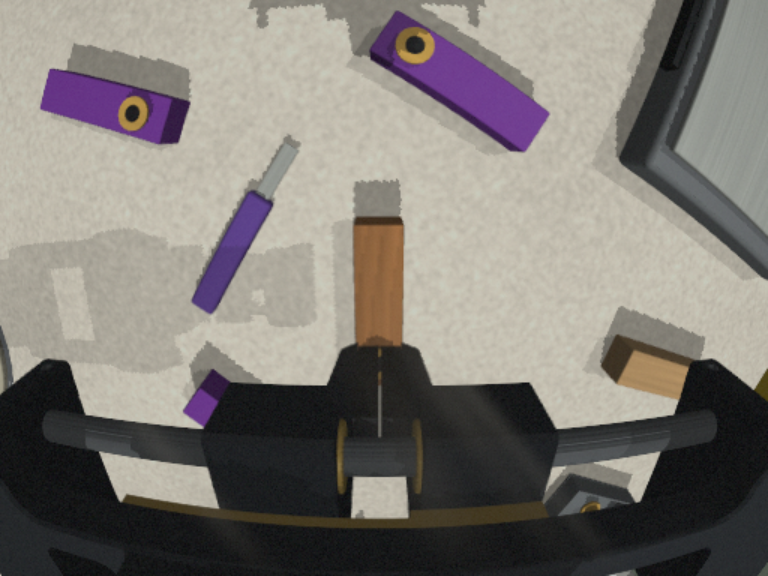

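The fingers were still closing (42 mm) when I lifted, so the foot was left undisturbed. I'll reopen, go back down and give them longer.

```bash
python3 -m pendant '[[0,0,0,0],[0,0,0,0],[0,0,0,0],[0,0,0,0],[0,0,0,0],[0,0,0,0],[0,0,0,0],[0,0,0,0],[0,0,0,0],[0,0,0,0]]' 0.088
python3 foot.py
python3 -m pendant '[[0,0,-0.03,0],[0,0,-0.03,0],[0,0,-0.03,0],[0,0,-0.03,0],[0,0,-0.02,0],[0,0,-0.01,0],[0,0,0,0],[0,0,0,0]]'
python3 -m pendant '[[0,0,0,0],[0,0,0,0],[0,0,0,0],[0,0,0,0],[0,0,0,0],[0,0,0,0],[0,0,0,0],[0,0,0,0],[0,0,0,0],[0,0,0,0]]' 0 25

```

```text
time: 4.5
eef_pos: [0.4541, 0.3267, 0.1727]
tool_rot: [0.537, 0.844, 0.0, 0.0]
contact_force: [-0.9, 0.3, 0.1]
width: 0.887
(236, 150, 34, 107) [0.4712 0.2904] (35.22187805175781, 127.80300903320312) 25.350452423095703
yellow [265  18  25  24 364] [276.8407  29.7912] [0.4127 0.4713 0.045 ]
yellow [ 79  64  20  23 264] [89.0833 75.1326] [0.2439 0.3543 0.045 ]
yellow [242 232  23  21 287] [252.7178 242.0976] [0.4881 0.2542 0.045 ]
time: 5.35
eef_pos: [0.4547, 0.327, 0.0236]
tool_rot: [0.537, 0.844, 0.001, 0.0]
contact_force: [-0.6, -0.3, 0.8]
width: 0.998
time: 6.35
eef_pos: [0.4541, 0.3267, 0.0227]
tool_rot: [0.537, 0.844, -0.0, -0.0]
contact_force: [-0.1, 0.7, 0.4]
width: 0.115
```

```bash
python3 - <<'E'
from h import *
c=vision.capture("wrist");cv2.imwrite("pics/w3.png",cv2.resize(c["pixels"][:,:,::-1],(768,576)))
c=vision.capture("side");crop(c,"d3",190,200,130,110,6)
E
```

```text
(no output)
```

View pics/w3.png

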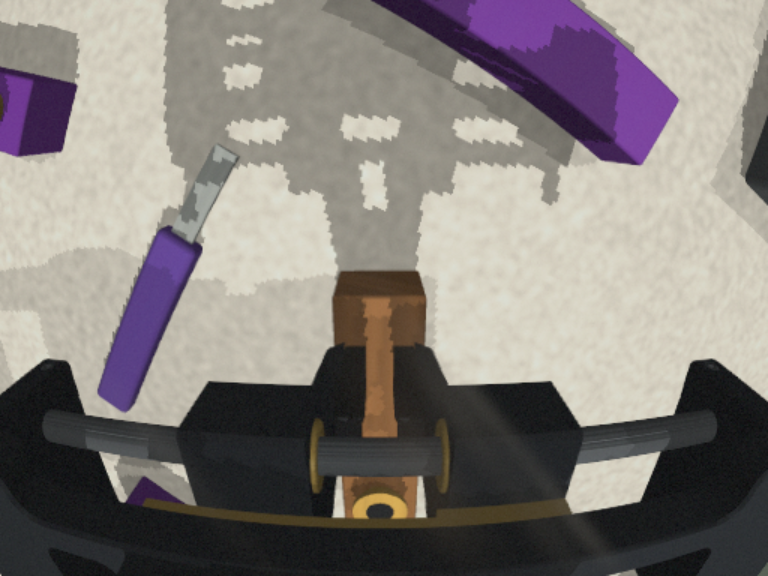

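View pics/d3.png

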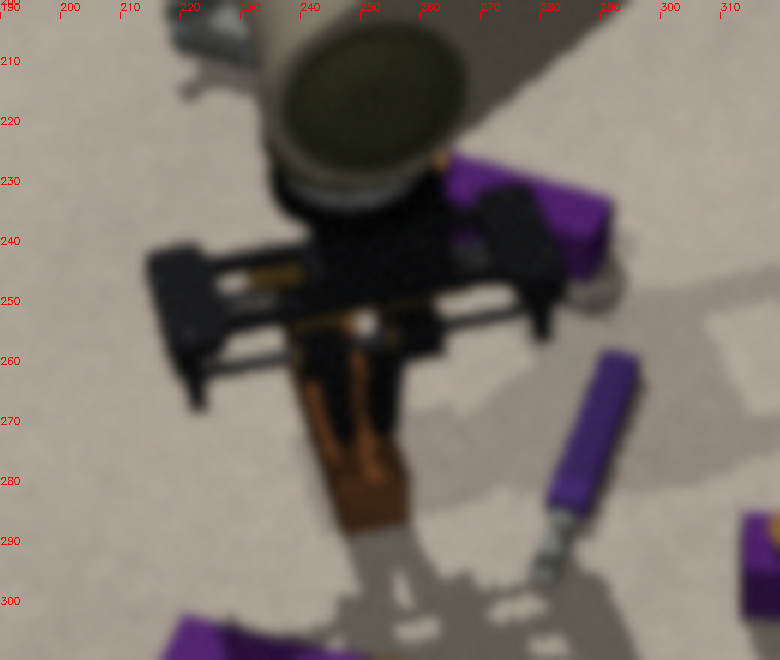

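```bash
python3 - <<'E'
from h import *
from scipy.spatial.transform import Rotation as R
np.set_printoptions(precision=4,suppress=True)
c=vision.capture("wrist"); st=arm.state(); p=st["eef_pos"]; M=R.from_quat(st["tool_rot"]).as_matrix()
print(p,st["width"],M); print(M.T@(c["world_from_camera"][:3,3]-p), M.T@c["world_from_camera"][:3,:3])
for v in (346,350,384):
    o,d=ray(c,380/1.5,v/1.5)
    for off in (-.009,0,.009):
        q=p+M[:,0]*off
        t=((q-o)@M[:,0])/(d@M[:,0]); print(v,off,M.T@(o+d*t-p))
for q in ([0,0,.014],[0.009,0,.014]): print(proj(c,p+M@np.array(q))*1.5)
print(proj(c,[0.4713-.4258*.065,.2903+.9048*.065,.036])*1.5)
E
```

```text
[0.4541 0.3267 0.0227] 0.005506501354708376 [[-0.4237  0.9058 -0.0001]
 [ 0.9058  0.4237 -0.    ]
 [-0.     -0.0001 -1.    ]]
[ 0.0803 -0.0003 -0.1719] [[ 0.0004  0.9515  0.3078]
 [ 1.     -0.0001 -0.001 ]
 [-0.0009  0.3078 -0.9515]]
346 -0.009 [-0.009   0.0004  0.0116]
346 0 [-0.      0.0003 -0.0069]
346 0.009 [ 0.009   0.0002 -0.0254]
350 -0.009 [-0.009   0.0003  0.0075]
350 0 [ 0.      0.0003 -0.0106]
350 0.009 [ 0.009   0.0002 -0.0287]
384 -0.009 [-0.009   0.0003 -0.0223]
384 0 [ 0.      0.0002 -0.0374]
384 0.009 [ 0.009   0.0001 -0.0525]
[379.2363 325.821 ]
[379.2482 307.3079]
[379.3802 294.2766]
```

The shut fingers pass over the foot. By the image their tips stand well short of where the tool data puts them, so I'll feel for the foot's top gently to calibrate the tip length.

```bash
for i in 1 ; do python3 -m pendant '[[0,0,-0.003,0],[0,0,0,0]]'; done; python3 -m pendant '[[0,0,-0.003,0],[0,0,0,0]]'; python3 -m pendant '[[0,0,-0.003,0],[0,0,0,0]]'
```

```text
time: 6.7
eef_pos: [0.4539, 0.3266, 0.0193]
tool_rot: [0.537, 0.844, -0.0, -0.0]
contact_force: [0.5, 0.7, 0.7]
width: 0.008
time: 6.9
eef_pos: [0.4539, 0.3266, 0.0163]
tool_rot: [0.537, 0.844, -0.0, -0.0]
contact_force: [0.3, -0.9, 0.1]
width: 0.008
time: 7.1
eef_pos: [0.4539, 0.3266, 0.0133]
tool_rot: [0.537, 0.844, -0.0, -0.0]
contact_force: [-0.1, -0.8, 0.3]
width: 0.008
```

```bash
python3 - <<'E'
from h import *
c=vision.capture("wrist");cv2.imwrite("pics/w4.png",cv2.resize(c["pixels"][:,:,::-1],(768,576)))
c=vision.capture("side");crop(c,"d4",220,230,60,70,8)
c=vision.capture("scene");crop(c,"s4",290,200,90,80,8)
E
```

```text
(no output)
```

View pics/w4.png

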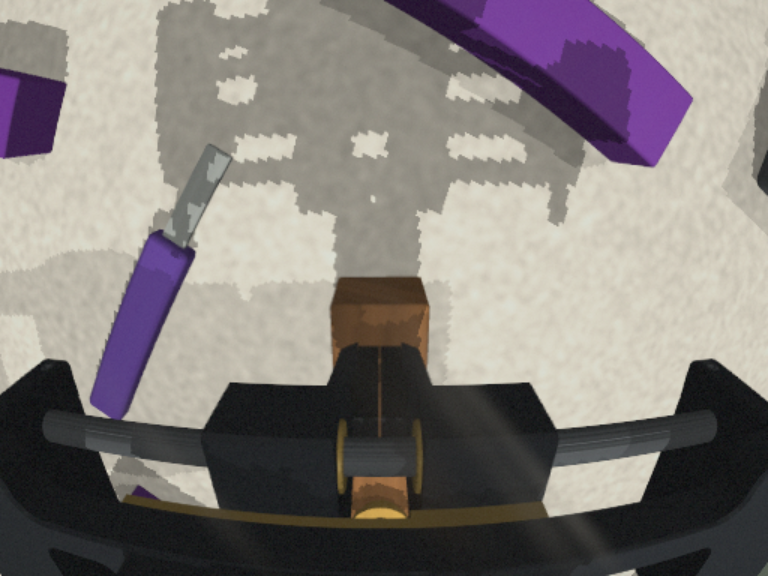

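View pics/d4.png

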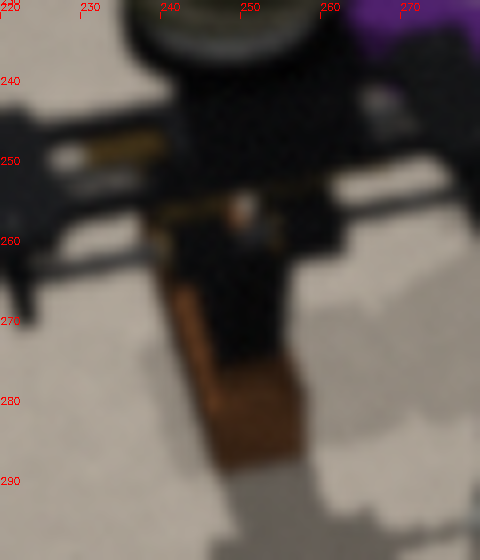

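View pics/s4.png

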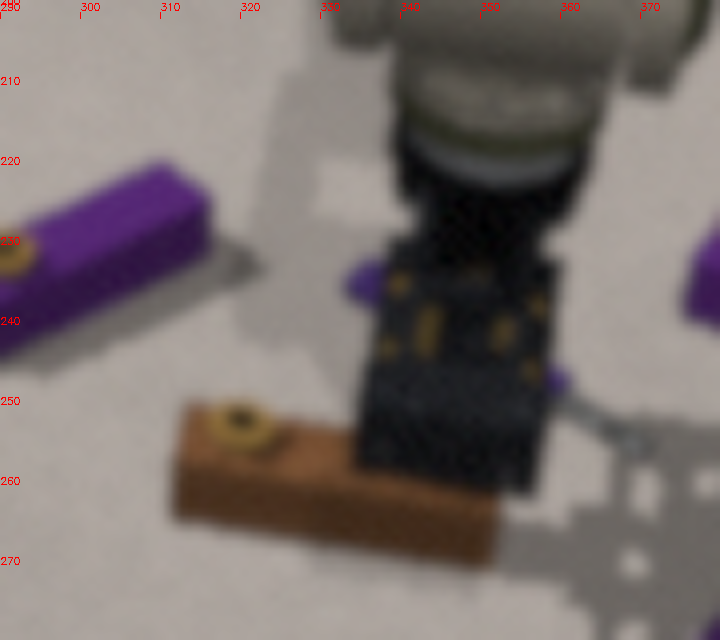

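```bash
python3 - <<'E'
from h import *
d=vision.capture("side")
for z in (.0,.036,.04,.045,.05,.055,.06): print(z,proj(d,[.4539-.4237*.009,.3266+.9058*.009,z]))
E
python3 -m pendant '[[0,0,-0.003,0],[0,0,0,0]]';python3 -m pendant '[[0,0,-0.002,0],[0,0,0,0]]'
```

```text
0.0 [250.62375004 284.46601699]
0.036 [250.28645298 275.83256922]
0.04 [250.24829395 274.85585155]
0.045 [250.20039954 273.62994726]
0.05 [250.15228638 272.39844383]
0.055 [250.10395296 271.16130279]
0.06 [250.05539777 269.91848536]
time: 7.5
eef_pos: [0.4545, 0.3269, 0.0114]
tool_rot: [0.537, 0.844, 0.0, 0.0]
contact_force: [-1.5, -0.8, 7.3]
width: 0.007
time: 7.7
eef_pos: [0.4546, 0.327, 0.0114]
tool_rot: [0.537, 0.844, 0.001, 0.001]
contact_force: [-9.2, -4.3, 27.4]
width: 0.007
```

Contact came at TCP z ≈ 0.0115 on the 36 mm top. The real fingertips are therefore about 24 mm behind the reported TCP, which agrees with the wrist picture. From here I'll use tip z = eef z + 0.0245.

```bash
python3 -m pendant '[[0,0,0.02,0],[0,0,0.03,0],[0,0,0,0],[0,0,0,0],[0,0,0,0],[0,0,0,0],[0,0,0,0],[0,0,0,0],[0,0,0,0],[0,0,0,0],[0,0,0,0],[0,0,0,0]]' 0.088
python3 foot.py
python3 -m pendant '[[0,0,-0.02,0],[0,0,-0.02,0],[0,0,-0.01,0],[0,0,-0.008,0],[0,0,-0.004,0],[0,0,0,0]]'

```

```text
time: 8.9
eef_pos: [0.4541, 0.3267, 0.0587]
tool_rot: [0.537, 0.844, -0.0, -0.0]
contact_force: [-0.2, 0.1, 0.6]
width: 0.998
(227, 180, 52, 112) [0.4637 0.3059] (35.31104278564453, 93.36245727539062) 25.07674217224121
yellow [274   0  37  11 289] [292.083    4.1972] [0.4166 0.464  0.045 ]
yellow [  8  57  22  32 432] [19.2106 72.6968] [0.2437 0.354  0.045 ]
time: 9.55
eef_pos: [0.4542, 0.3267, -0.0033]
tool_rot: [0.537, 0.844, -0.0, -0.0]
contact_force: [0.4, -0.1, 0.2]
width: 0.998
```

```bash
python3 -m pendant '[[0,0,-0.003,0],[0,0,-0.003,0],[0,0,-0.003,0],[0,0,0,0]]'
python3 -m pendant '[[0,0,0,0],[0,0,0,0],[0,0,0,0],[0,0,0,0],[0,0,0,0],[0,0,0,0],[0,0,0,0],[0,0,0,0],[0,0,0,0],[0,0,0,0]]' 0.0 25

```

```text
time: 9.95
eef_pos: [0.4539, 0.3266, -0.0126]
tool_rot: [0.537, 0.844, -0.0, -0.0]
contact_force: [-0.0, -0.3, -0.2]
width: 0.999
time: 10.95
eef_pos: [0.4541, 0.3267, -0.0123]
tool_rot: [0.537, 0.844, 0.0, 0.0]
contact_force: [-0.8, 1.0, -0.1]
width: 0.407
```

Grasped: the opening of 35.8 mm matches the foot. I'll lift it and carry it to a place beside the clamp where the wrist camera can look into the channel.

```bash
python3 -m pendant '[[0,0,0.03,0],[0,0,0.045,0],[0,0,0.045,-8],[0,-0.02,0.035,-8],[0,-0.03,0.027,-8.2],[0.003,-0.03,0,-8.2],[0.003,-0.03,0,-8.2],[0.003,-0.03,0,-8.2],[0.003,-0.03,0,-8.2],[0.003,-0.03,0,-8.2],[0.003,-0.03,0,-8.2],[0.001,-0.03,0,-8.2]]'
python3 -m pendant '[[0,-0.03,0,-8.2],[0,-0.03,0,-8.2],[0,0,0,-8.2],[0,0,0,-8.2],[0,0,0,-8.2],[0,0,0,-8.2],[0,0,0,0],[0,0,0,0]]'
python3 - <<'E'
from h import *
c=vision.capture("wrist");cv2.imwrite("pics/w5.png",cv2.resize(c["pixels"][:,:,::-1],(768,576)))
E
```

```text
time: 12.15
eef_pos: [0.473, 0.0655, 0.1696]
tool_rot: [0.959, 0.285, -0.0, -0.0]
contact_force: [0.9, 0.5, -0.3]
width: 0.403
time: 12.95
eef_pos: [0.473, 0.0067, 0.1696]
tool_rot: [0.991, -0.135, -0.0, -0.0]
contact_force: [-0.0, 0.4, -1.8]
width: 0.408
```

View pics/w5.png

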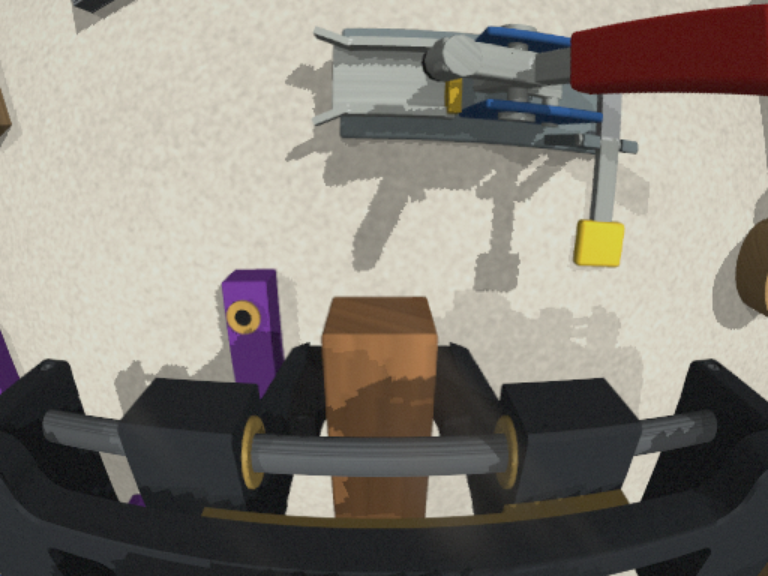

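```bash
python3 - <<'E'
from h import *
c=vision.capture("wrist");crop(c,"w5b",195,5,120,100,6);crop(c,"w5c",300,70,130,115,6)
np.save("w5.npy",c,allow_pickle=True)
E
python3 -m pendant '[[-0.03,0.02,0.0,0],[-0.02,0.015,0,0],[0,0,0,0],[0,0,0,0]]'
python3 - <<'E'
from h import *
c=vision.capture("wrist");crop(c,"w6b",180,0,130,90,6);cv2.imwrite("pics/w6.png",cv2.resize(c["pixels"][:,:,::-1],(768,576)))
np.save("w6.npy",c,allow_pickle=True)
E
```

```text
time: 13.45
eef_pos: [0.4235, 0.0416, 0.17]
tool_rot: [0.991, -0.136, 0.001, 0.0]
contact_force: [-0.4, 0.4, -0.9]
width: 0.405
```

View pics/w5b.png

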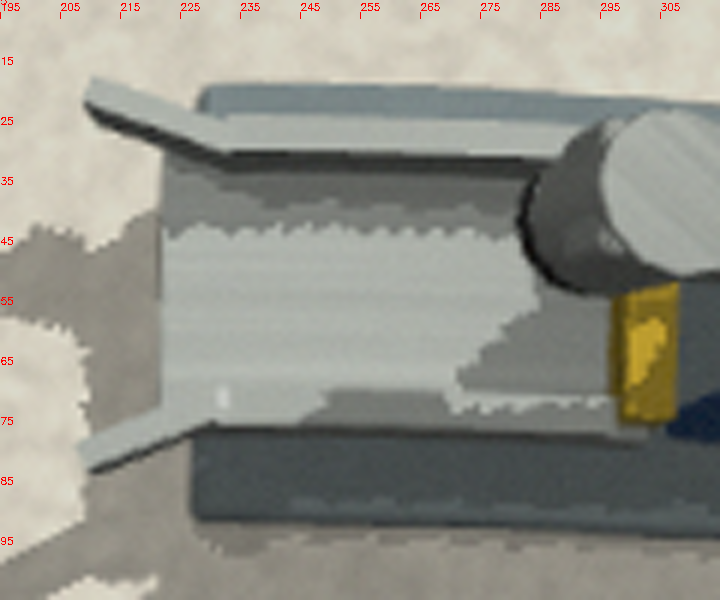

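View pics/w5c.png

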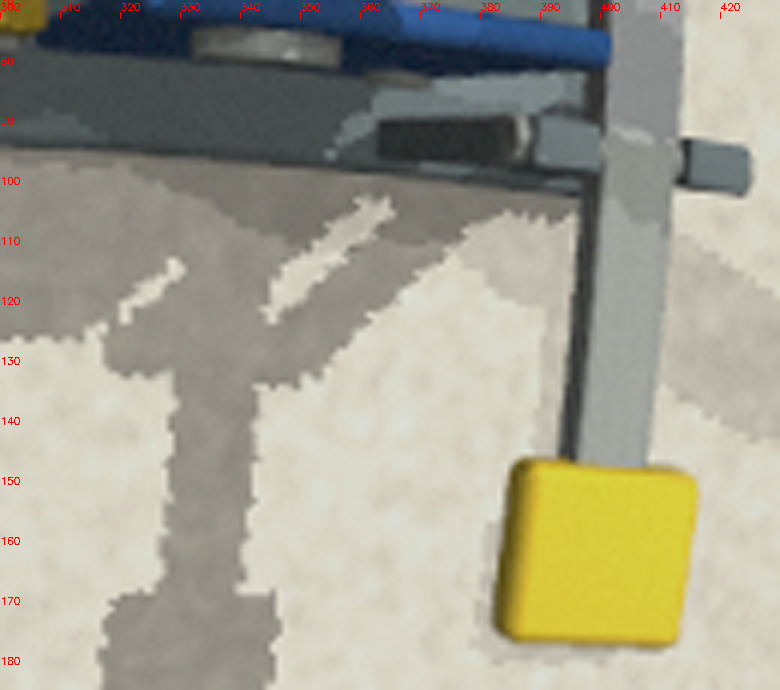

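View pics/w6.png

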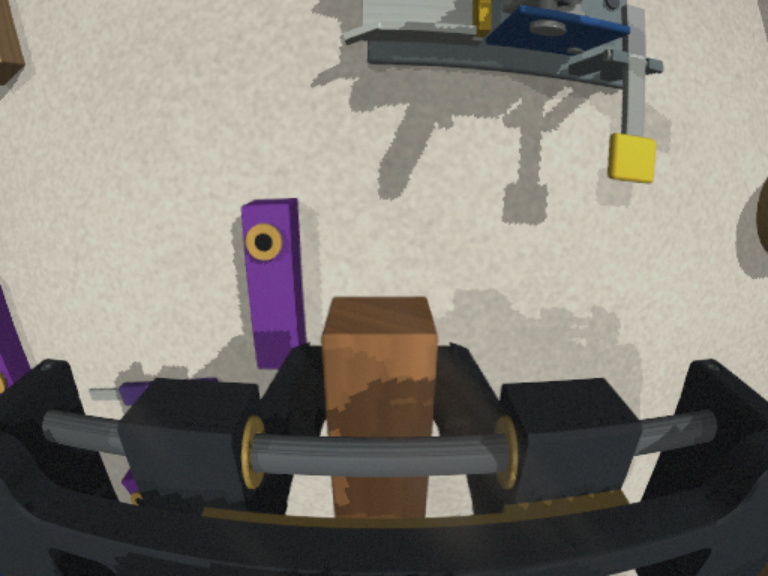

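```bash
python3 - <<'E'
from h import *
np.set_printoptions(precision=4,suppress=True)
a=np.load("w5.npy",allow_pickle=True).item();b=np.load("w6.npy",allow_pickle=True).item()
P=lambda u,v,z:plane(a,u,v,z)[:2]
print("paddle tri",tri((a,400.3,162.2),(b,421.5,106)),P(400.3,162.2,.085))
print("near flare tip tri",tri((a,210,83.3),(b,346/1.5,42/1.5)))
ang=lambda p,q:np.degrees(np.arctan2(*(p-q)[::-1]))
n1,n2=P(231,76.3,.048),P(300.8,77.6,.048); f1,f2=P(232,24.2,.048),P(290,25.3,.048); i1,i2=P(232,30.3,.048),P(283,31.2,.048)
print("yaw",ang(n1,n2),ang(f1,f2),ang(i1,i2))
for t in (73,73.5,74,74.5):
    th=np.radians(t);X=np.array([np.cos(th),np.sin(th)]);Y=np.array([-X[1],X[0]])
    ymid=((n1+n2)/2@Y+(f1+f2)/2@Y)/2; w=(n1+n2)/2@Y-(f1+f2)/2@Y
    tips=[P(209.2,22,.048),P(209.2,78.5,.048)]
    xo=dict(floor=P(222,55,.03)@X-.112,tip=sum(p@X for p in tips)/2-.122,stop=P(298.7,65,.052)@X-.035,pad=P(400.3,162.2,.085)@X+.065)
    yo=dict(cheek=ymid,tip=sum(p@Y for p in tips)/2,inner=(i1+i2)/2@Y+.020,pad=P(400.3,162.2,.085)@Y-.1)
    print(t,"w",w,xo,yo,"O",X*np.mean(list(xo.values()))+Y*np.mean([yo["cheek"],yo["tip"],yo["inner"]]))
E
```

```text
paddle tri (array([ 0.4558, -0.1394,  0.0777]), [0.00035538713636689556, 0.0003553871363668749]) [ 0.4582 -0.1363]
near flare tip tri (array([0.5742, 0.0226, 0.0419]), [0.00028407905863175344, 0.00028407905863185297])
yaw 74.03909084920056 73.91047676840515 73.73334732751874
73 w 0.05273522148295884 {'floor': np.float64(0.06761564692322143), 'tip': np.float64(0.0685095134746761), 'stop': np.float64(0.06872833079785858), 'pad': np.float64(0.06864892674318142)} {'cheek': np.float64(-0.5762366239918565), 'tip': np.float64(-0.575951238574575), 'inner': np.float64(-0.5761071349637024), 'pad': np.float64(-0.5779947656984645)} O [ 0.5709 -0.103 ]
73.5 w 0.05278750699737178 {'floor': np.float64(0.06260818498455133), 'tip': np.float64(0.06347620052740333), 'stop': np.float64(0.06381554621232552), 'pad': np.float64(0.06447754951232744)} {'cheek': np.float64(-0.5774160557328109), 'tip': np.float64(-0.5775917961483381), 'inner': np.float64(-0.5773413763584598), 'pad': np.float64(-0.5780084076112)} O [ 0.5717 -0.103 ]
74 w 0.05283577253875171 {'floor': np.float64(0.05758742595657142), 'tip': np.float64(0.058428762849359966), 'stop': np.float64(0.05889523644036833), 'pad': np.float64(0.060306212068100724)} {'cheek': np.float64(-0.578551515005564), 'tip': np.float64(-0.5791883678705869), 'inner': np.float64(-0.5785301278947066), 'pad': np.float64(-0.5779856473330109)} O [ 0.5725 -0.103 ]
74.5 w 0.05288001443149082 {'floor': np.float64(0.052553752189520644), 'tip': np.float64(0.05336758482246742), 'stop': np.float64(0.053967776182626145), 'pad': np.float64(0.0561352320739979)} {'cheek': np.float64(-0.5796429153404961), 'tip': np.float64(-0.5807408321562033), 'inner': np.float64(-0.5796732990444105), 'pad': np.float64(-0.5779264865971808)} O [ 0.5734 -0.103 ]
```

Clamp pose: origin ≈ (0.572, −0.103), yaw ≈ 73.8°, with the stop, tips, floor and cheeks agreeing to about 1 mm. Next I turn and move in front of the mouth.

```bash
python3 -m pendant '[[0.0181,0.0076,0,7.45],[0.0181,0.0076,0,7.45],[0.0181,0.0076,0,7.45],[0.0181,0.0076,0,7.45],[0.0181,0.0076,0,7.45],[0.0181,0.0076,0,7.45],[0.0181,0.0076,0,7.45],[0.0181,0.0076,0,7.45],[0.0181,0.0076,0,7.45],[0.0181,0.0076,0,7.45],[0.0181,0.0076,0,7.45],[0.018,0.0071,0,7.45]]'
python3 -m pendant '[[0,0,-0.03,0],[0,0,-0.03,0],[0,0,-0.03,0],[0,0,-0.03,0],[0,0,-0.02,0],[0,0,-0.009,0],[0,0,0,0],[0,0,0,0]]'
python3 - <<'E'
from h import *
c=vision.capture("wrist");cv2.imwrite("pics/w7.png",cv2.resize(c["pixels"][:,:,::-1],(768,576)))
c=vision.capture("scene");crop(c,"s7",190,160,100,120,6)
c=vision.capture("side");crop(c,"d7",180,130,110,130,5)
print(arm.state()["eef_pos"],arm.state()["tool_rot"])
E
```

```text
time: 14.7
eef_pos: [0.6416, 0.1321, 0.169]
tool_rot: [0.799, 0.602, -0.0, -0.0]
contact_force: [0.7, 0.6, -0.6]
width: 0.407
time: 15.5
eef_pos: [0.6411, 0.1322, 0.0216]
tool_rot: [0.8, 0.599, 0.001, 0.0]
contact_force: [-0.3, -0.4, -1.3]
width: 0.411
[0.64094123 0.13240661 0.02197607] [8.00357352e-01 5.99522293e-01 8.68292241e-04 6.12940112e-04]
```

View pics/w7.png

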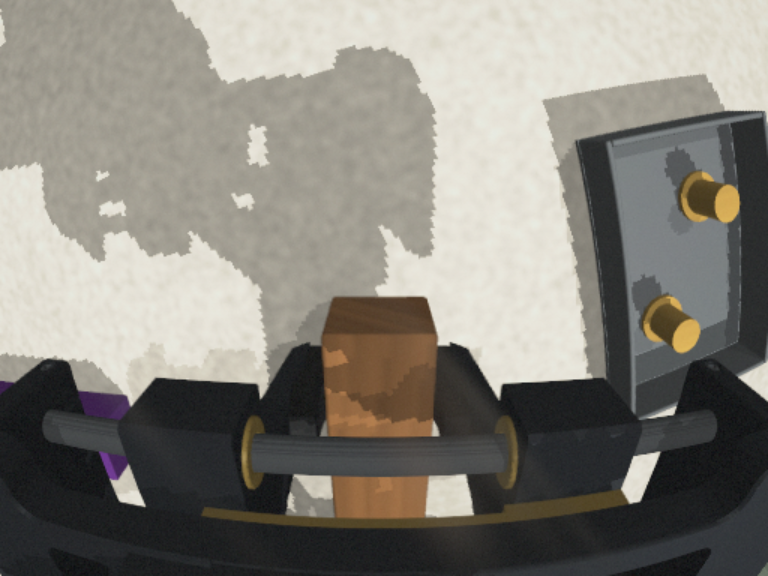

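View pics/s7.png

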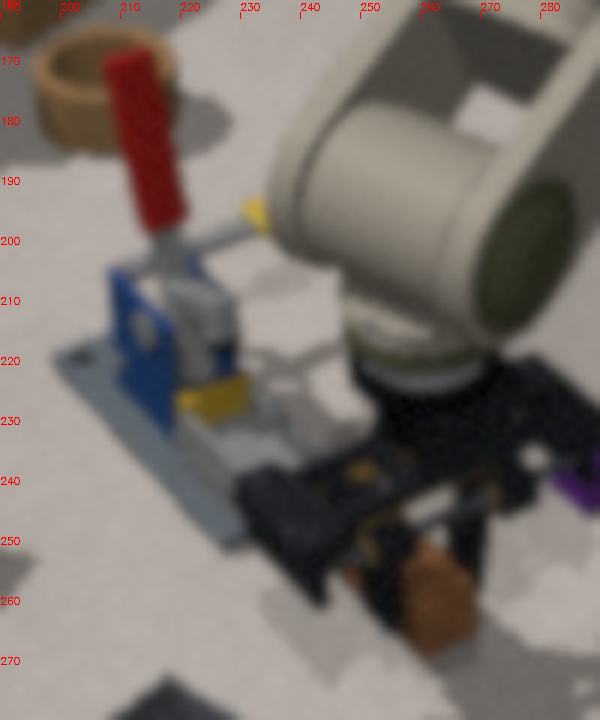

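View pics/d7.png

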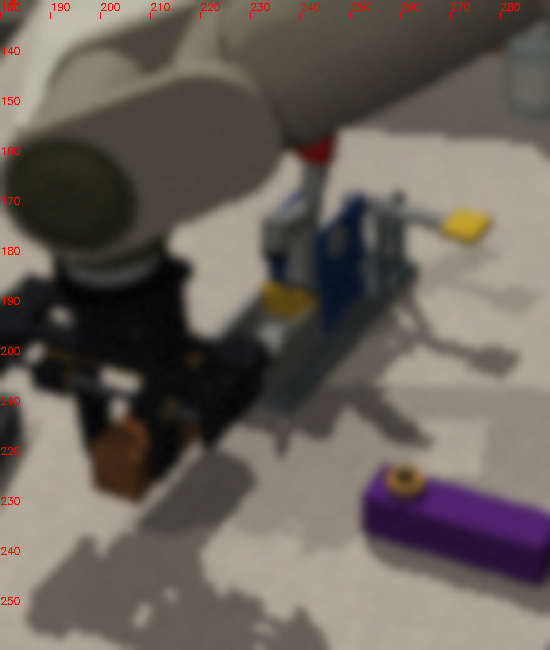

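```bash
python3 -m pendant '[[-0.0056,-0.0192,0,0],[-0.0056,-0.0192,0,0],[0,0,0,0]]'
python3 -m pendant '[[-0.0042,-0.0144,0,0],[-0.0042,-0.0144,0,0],[0,0,0,0]]'
python3 -m pendant '[[-0.0028,-0.0096,0,0],[-0.0014,-0.0048,-0.002,0],[0,0,0,0]]'
```

```text
time: 15.95
eef_pos: [0.6291, 0.0922, 0.0215]
tool_rot: [0.801, 0.599, 0.0, 0.0]
contact_force: [1.0, 0.8, -1.1]
width: 0.403
time: 16.25
eef_pos: [0.6203, 0.0635, 0.0209]
tool_rot: [0.801, 0.599, -0.0, 0.0]
contact_force: [0.3, 0.2, -1.4]
width: 0.408
time: 16.55
eef_pos: [0.6161, 0.0503, 0.0184]
tool_rot: [0.801, 0.599, -0.0, -0.0]
contact_force: [0.1, 1.1, -0.8]
width: 0.402
```

```bash
python3 -m pendant '[[-0.0014,-0.0048,-0.001,0],[-0.0014,-0.0048,0,0],[-0.0014,-0.0048,0,0],[0,0,0,0]]'
python3 -m pendant '[[-0.0006,-0.0019,0,0],[0,0,0,0]]'
python3 -m pendant '[[-0.0006,-0.0019,0,0],[0,0,0,0]]'
```

```text
time: 16.95
eef_pos: [0.6121, 0.0357, 0.0177]
tool_rot: [0.801, 0.599, -0.0, 0.0]
contact_force: [0.1, 0.2, -0.5]
width: 0.408
time: 17.15
eef_pos: [0.6116, 0.0343, 0.0177]
tool_rot: [0.8, 0.599, -0.0, 0.0]
contact_force: [0.0, 0.0, -0.4]
width: 0.406
time: 17.35
eef_pos: [0.611, 0.0325, 0.0177]
tool_rot: [0.8, 0.599, -0.0, 0.0]
contact_force: [0.1, 0.3, -0.2]
width: 0.406
```

```bash
python3 -m pendant '[[-0.0006,-0.0019,0,0],[0,0,0,0]]'
python3 -m pendant '[[-0.0003,-0.001,0,0],[0,0,0,0]]'
python3 -m pendant '[[-0.0003,-0.001,0,0],[0,0,0,0]]'
```

```text
time: 17.55
eef_pos: [0.6109, 0.0319, 0.018]
tool_rot: [0.8, 0.599, 0.001, -0.0]
contact_force: [2.8, 7.6, -0.1]
width: 0.406
time: 17.75
eef_pos: [0.611, 0.0319, 0.0182]
tool_rot: [0.8, 0.599, 0.002, -0.0]
contact_force: [4.9, 11.9, -0.2]
width: 0.404
time: 17.95
eef_pos: [0.611, 0.0319, 0.0184]
tool_rot: [0.8, 0.599, 0.003, -0.001]
contact_force: [6.7, 17.4, 1.3]
width: 0.406
```

The end stop was felt at 7 to 17 N, at clamp x ≈ 140 mm as predicted. I'll relieve the push, settle the foot on the floor and release.

```bash
python3 -m pendant '[[0.0007,0.0022,0,0],[0,0,-0.001,0],[0,0,0,0]]'
python3 -m pendant '[[0,0,-0.001,0],[0,0,0,0]]'
```

```text
time: 18.25
eef_pos: [0.6109, 0.032, 0.0176]
tool_rot: [0.8, 0.599, 0.001, -0.0]
contact_force: [-1.1, 8.0, 6.6]
width: 0.408
time: 18.45
eef_pos: [0.6111, 0.032, 0.0174]
tool_rot: [0.8, 0.599, 0.001, -0.0]
contact_force: [-2.8, 9.1, 11.5]
width: 0.409
```

```bash
python3 -m pendant '[[0,0,0.001,0],[0,0,0,0],[0,0,0,0],[0,0,0,0],[0,0,0,0],[0,0,0,0],[0,0,0,0]]' 0.08
python3 -m pendant '[[0,0,0.03,0],[0,0,0.04,0],[0,0,0.045,0],[0,0,0.045,0],[0,0,0.04,0],[0,0,0.02,0],[0,0,0,0]]'
python3 - <<'E'
from h import *
c=vision.capture("wrist");cv2.imwrite("pics/w8.png",cv2.resize(c["pixels"][:,:,::-1],(768,576)))
c=vision.capture("scene");crop(c,"s8",190,160,100,100,6)
E
```

```text
time: 19.15
eef_pos: [0.6105, 0.0309, 0.0167]
tool_rot: [0.8, 0.599, -0.0, -0.0]
contact_force: [-0.6, -0.4, -0.1]
width: 0.908
time: 19.85
eef_pos: [0.6115, 0.0308, 0.2397]
tool_rot: [0.8, 0.6, 0.002, 0.002]
contact_force: [-0.2, 0.5, -0.7]
width: 0.905
```

View pics/w8.png

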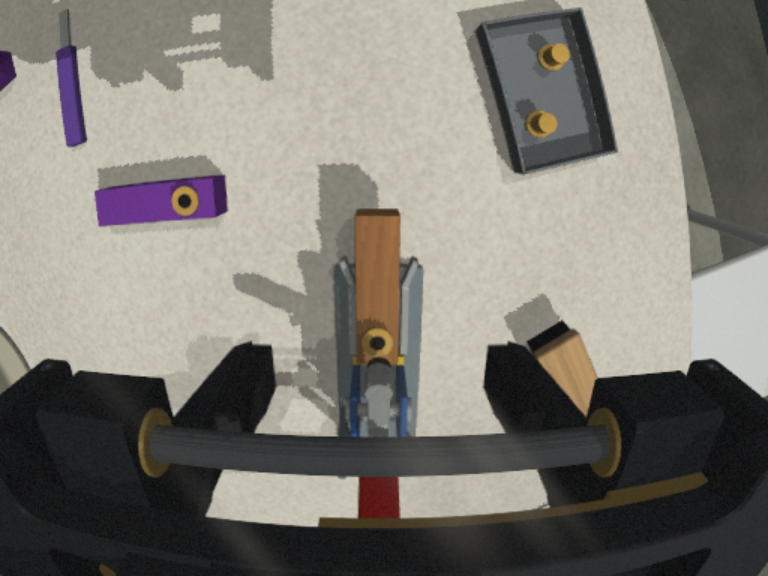

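View pics/s8.png

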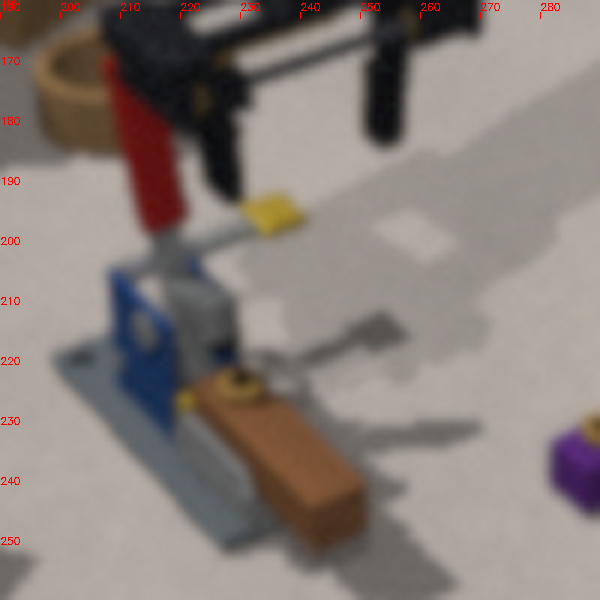

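```bash
cat > chk.py <<'E'
from h import *
np.set_printoptions(precision=4,suppress=True)
th=np.radians(73.8);X=np.array([np.cos(th),np.sin(th)]);Y=np.array([-X[1],X[0]]);O=np.array([.5722,-.103])
cl=lambda p:np.array([(p[:2]-O)@X,(p[:2]-O)@Y])
def W(x,y): return O+X*x+Y*y
E
python3 - <<'E'
from chk import *
c=vision.capture("wrist");print("sleeve",cl(plane(c,376.5/1.5,342.5/1.5,.075)))
for u,v in((356,214.5),(400,214.5)): print("end",cl(plane(c,u/1.5,v/1.5,.066)))
print("handle tip tri", cl(np.array([.5553,-.1431])),.2365, cl(np.array([.565,-.1189])))
print("targets: push45", W(-.12,0),W(-.065,.1))
import math
crop(c,"w8b",215,200,70,100,7)
crop(vision.capture("side"),"d8",200,120,90,100,6)
E
```

```text
sleeve [0.0609 0.0035]
end [0.1651 0.019 ]
end [ 0.165 -0.015]
handle tip tri [-0.0432  0.005 ] 0.2365 [-0.0173  0.0025]
targets: push45 [ 0.5387 -0.2182] [ 0.458  -0.1375]
```

View pics/d8.png

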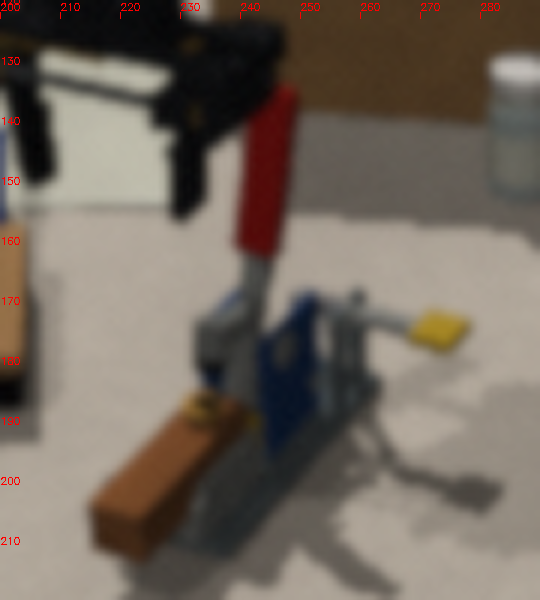

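The foot is home: sleeve at clamp x ≈ 61 mm, end at 165 mm, seated in the channel with the sleeve proud. I'll shut the fingers and go to the front side of the handle's upper end.

```bash
python3 -m pendant '[[-0.0102,-0.0335,0,0],[-0.0102,-0.0335,0,0],[-0.0102,-0.0335,0,0],[-0.0099,-0.0334,0,0],[0,0,-0.02,0],[0,0,-0.022,0],[0,0,0,0],[0,0,0,0],[0,0,0,0],[0,0,0,0],[0,0,0,0],[0,0,0,0]]' 0 25
python3 - <<'E'
from chk import *
s=arm.state();print(cl(s["eef_pos"]))
c=vision.capture("wrist");cv2.imwrite("pics/w9.png",cv2.resize(c["pixels"][:,:,::-1],(768,576)))
c=vision.capture("scene");crop(c,"s9",180,110,100,120,5)
c=vision.capture("side");crop(c,"d9",200,90,100,120,5)
E
```

```text
time: 21.25
eef_pos: [0.5701, -0.1029, 0.1951]
tool_rot: [0.8, 0.6, 0.0, 0.0]
contact_force: [0.7, 0.3, 0.6]
width: 0.008
[-0.0005  0.002 ]
```

View pics/w9.png

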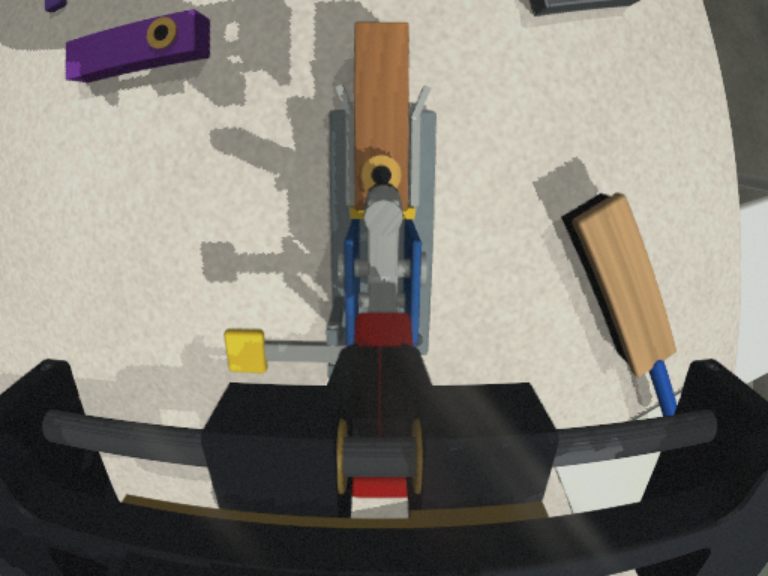

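View pics/s9.png

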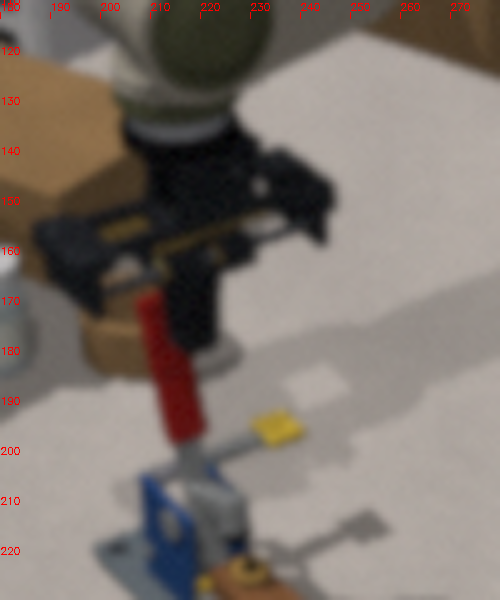

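View pics/d9.png

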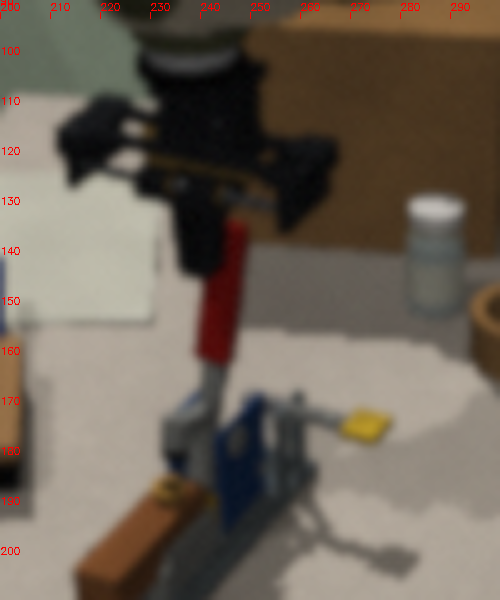

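```bash
python3 -m pendant '[[-0.0041,-0.014,-0.0025,0],[-0.0041,-0.014,-0.0025,0],[0,0,0,0]]'
python3 -m pendant '[[-0.0019,-0.0065,-0.0037,0],[-0.0019,-0.0065,-0.0037,0],[-0.0019,-0.0066,-0.0038,0]]'
python3 -m pendant '[[-0.0016,-0.0057,-0.0048,0],[-0.0016,-0.0057,-0.0048,0],[-0.0017,-0.0056,-0.0048,0]]'
```

```text
time: 21.7
eef_pos: [0.5611, -0.1326, 0.1891]
tool_rot: [0.801, 0.599, -0.0, -0.001]
contact_force: [1.1, 2.1, 0.5]
width: 0.005
time: 22.0
eef_pos: [0.5561, -0.1512, 0.1787]
tool_rot: [0.8, 0.6, 0.0, 0.001]
contact_force: [-0.1, 0.4, 5.3]
width: 0.004
time: 22.3
eef_pos: [0.5511, -0.1682, 0.1637]
tool_rot: [0.8, 0.599, -0.0, 0.0]
contact_force: [1.3, 0.1, 3.6]
width: 0.008
```

```bash
python3 -m pendant '[[-0.0014,-0.0047,-0.0056,0],[-0.0013,-0.0047,-0.0056,0],[-0.0014,-0.0046,-0.0056,0],[0,0,0,0]]'
python3 -m pendant '[[-0.001,-0.0036,-0.006,0],[0,0,0,0]]'
python3 -m pendant '[[-0.0006,-0.002,-0.003,0],[0,0,0,0]]'
```

```text
time: 22.7
eef_pos: [0.5467, -0.1823, 0.1465]
tool_rot: [0.801, 0.599, -0.0, -0.0]
contact_force: [0.4, -0.7, 4.9]
width: 0.001
time: 22.9
eef_pos: [0.5458, -0.1854, 0.1408]
tool_rot: [0.8, 0.599, -0.0, -0.0]
contact_force: [0.4, 0.0, 4.4]
width: 0.007
time: 23.1
eef_pos: [0.5454, -0.1873, 0.1381]
tool_rot: [0.8, 0.599, -0.0, -0.0]
contact_force: [0.2, 0.2, 3.4]
width: 0.007
```

Now in 2 to 3 mm steps, stopping on a force change.

```bash
python3 -m pendant '[[-0.0006,-0.002,-0.003,0],[0,0,0,0]]'
python3 -m pendant '[[-0.0006,-0.0018,-0.003,0],[0,0,0,0]]'
python3 -m pendant '[[-0.0004,-0.0015,-0.003,0],[0,0,0,0]]'
python3 -m pendant '[[-0.0003,-0.001,-0.002,0],[0,0,0,0]]'
```

```text
time: 23.3
eef_pos: [0.5447, -0.1893, 0.1349]
tool_rot: [0.8, 0.599, -0.0, -0.0]
contact_force: [0.1, -0.4, 3.5]
width: 0.007
time: 23.5
eef_pos: [0.5441, -0.1911, 0.1318]
tool_rot: [0.8, 0.599, -0.0, -0.0]
contact_force: [0.9, -0.6, 2.4]
width: 0.004
time: 23.7
eef_pos: [0.5437, -0.1925, 0.1288]
tool_rot: [0.8, 0.599, -0.0, -0.0]
contact_force: [-0.6, -0.7, 1.8]
width: 0.006
time: 23.9
eef_pos: [0.5435, -0.1935, 0.127]
tool_rot: [0.8, 0.599, -0.0, -0.0]
contact_force: [-0.6, -0.5, 2.7]
width: 0.001
```

```bash
python3 - <<'E'
from h import *
c=vision.capture("scene");crop(c,"s10",180,130,100,120,5)
c=vision.capture("side");crop(c,"d10",200,110,100,100,6)
E
```

```text
(no output)
```

View pics/s10.png

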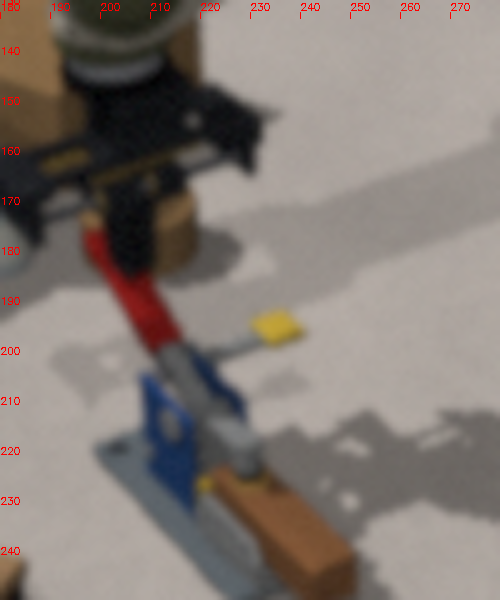

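View pics/d10.png

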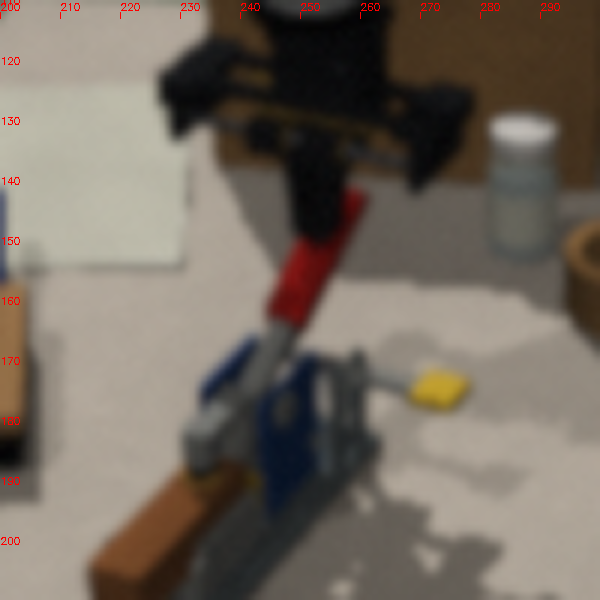

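```bash
for k in 1 ; do python3 -m pendant '[[-0.0003,-0.001,-0.0025,0],[0,0,0,0]]'|sed -n 1,4p; done
python3 -m pendant '[[-0.0003,-0.001,-0.0025,0],[0,0,0,0]]'
python3 -m pendant '[[-0.0003,-0.001,-0.002,0],[0,0,0,0]]'
```

```text
time: 24.2
eef_pos: [0.5432, -0.1945, 0.1245]
tool_rot: [0.8, 0.599, -0.0, -0.0]
contact_force: [0.2, -0.7, 2.0]
time: 24.4
eef_pos: [0.5428, -0.1955, 0.1219]
tool_rot: [0.8, 0.599, -0.0, -0.0]
contact_force: [-0.5, -0.3, 0.8]
width: 0.006
time: 24.6
eef_pos: [0.5425, -0.1965, 0.1199]
tool_rot: [0.8, 0.599, -0.0, -0.0]
contact_force: [0.7, -0.8, 1.6]
width: 0.007
```

```bash
python3 -m pendant '[[-0.0003,-0.0008,-0.002,0],[0,0,0,0]]'
python3 -m pendant '[[-0.0002,-0.0008,-0.002,0],[0,0,0,0]]'
python3 -m pendant '[[-0.0002,-0.0008,-0.002,0],[0,0,0,0]]'
```

```text
time: 24.8
eef_pos: [0.5422, -0.1973, 0.118]
tool_rot: [0.8, 0.599, -0.0, -0.0]
contact_force: [0.9, -0.1, -0.3]
width: 0.003
time: 25.0
eef_pos: [0.542, -0.1981, 0.116]
tool_rot: [0.8, 0.599, -0.0, -0.0]
contact_force: [0.1, 0.2, 0.1]
width: 0.005
time: 25.2
eef_pos: [0.5418, -0.1989, 0.114]
tool_rot: [0.8, 0.599, -0.0, -0.0]
contact_force: [0.1, 1.0, 1.1]
width: 0.006
```

```bash
python3 - <<'E'
from h import *
c=vision.capture("scene");crop(c,"s11",180,130,100,120,5)
c=vision.capture("side");crop(c,"d11",200,110,100,100,6)
E
```

```text
(no output)
```

View pics/s11.png

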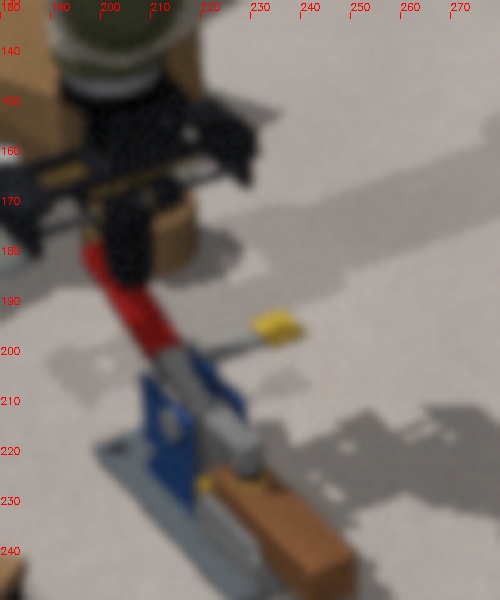

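View pics/d11.png

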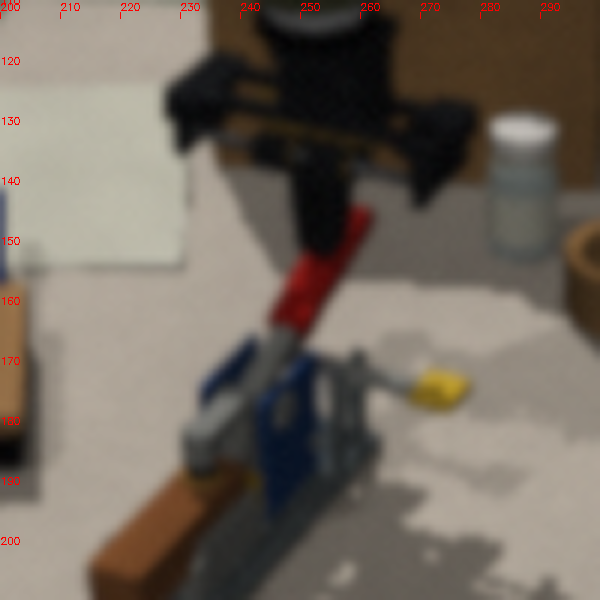

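```bash
python3 -m pendant '[[-0.0001,-0.0005,-0.001,0],[0,0,0,0]]'
python3 -m pendant '[[-0.0001,-0.0005,-0.001,0],[0,0,0,0]]'
python3 -m pendant '[[-0.0001,-0.0005,-0.001,0],[0,0,0,0]]'
python3 -m pendant '[[-0.0001,-0.0005,-0.001,0],[0,0,0,0]]'
```

```text
time: 25.5
eef_pos: [0.5418, -0.1994, 0.1131]
tool_rot: [0.8, 0.599, -0.0, -0.0]
contact_force: [0.1, 0.2, -0.5]
width: 0.004
time: 25.7
eef_pos: [0.5418, -0.1999, 0.1122]
tool_rot: [0.8, 0.599, -0.0, -0.0]
contact_force: [-0.4, 0.2, -0.1]
width: 0.005
time: 25.9
eef_pos: [0.5416, -0.2004, 0.1111]
tool_rot: [0.8, 0.599, -0.0, -0.0]
contact_force: [-0.8, -0.2, 0.0]
width: 0.007
time: 26.1
eef_pos: [0.5416, -0.2009, 0.1102]
tool_rot: [0.8, 0.599, -0.0, -0.0]
contact_force: [-0.0, -0.3, -0.8]
width: 0.005
```

```bash
python3 - <<'E'
from chk import *
def red(c):
    hsv=cv2.cvtColor(c["pixels"],cv2.COLOR_RGB2HSV)
    m=cv2.inRange(hsv,(0,150,60),(6,255,255))|cv2.inRange(hsv,(174,150,60),(180,255,255))
    ys,xs=np.nonzero(m); return m,xs,ys
s=vision.capture("scene");d=vision.capture("side")
for c in(s,d):
    m,xs,ys=red(c); i=ys.argmin(); print(xs.mean(),ys.mean(),"top",xs[ys<=ys.min()+1].mean(),ys.min(),"bot",xs[ys>=ys.max()-1].mean(),ys.max())
# predicted handle end at angles
for t in (14,16,18,20,22,24):
    a=np.radians(t);p=W(-.16*np.cos(a),0);q=[*p,.085+.16*np.sin(a)]; print(t,proj(s,q),proj(d,q))
crop(d,"d12",235,130,50,50,12);crop(s,"s12",185,165,50,50,12)
E
```

```text
205.5040650406504 190.90243902439025 top 198.6 179 bot 209.85714285714286 200
252.82474226804123 156.44329896907217 top 259.5 146 bot 249.6 165
14 [197.7362 182.9526] [258.8609 148.2881]
16 [197.7972 181.8817] [258.674  147.2487]
18 [197.8841 180.8405] [258.465  146.2376]
20 [197.9969 179.8304] [258.234  145.2563]
22 [198.1357 178.8527] [257.9811 144.3058]
24 [198.3005 177.9087] [257.7062 143.3876]
```

View pics/d12.png

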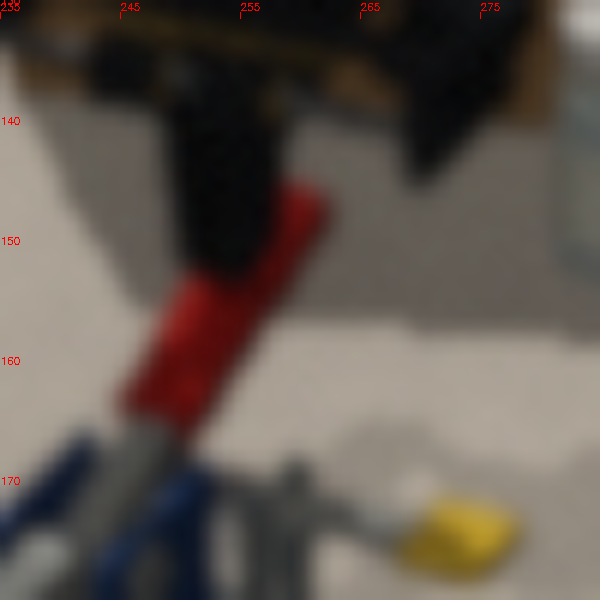

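View pics/s12.png

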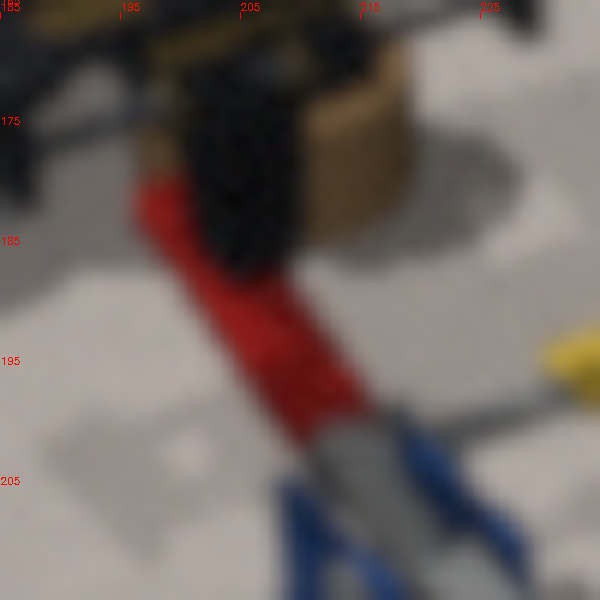

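The force fell to zero and the handle seems to have moved away from the finger (image angle ≈ 16°). I'll raise the finger and see whether it stays.

```bash
python3 -m pendant '[[0,0,0.003,0],[0,0,0.003,0],[0,0,0.004,0],[0,0,0,0]]'
cat >> chk.py <<'E'
def handle():
    for n in("scene","side"):
        c=vision.capture(n);hsv=cv2.cvtColor(c["pixels"],cv2.COLOR_RGB2HSV)
        m=cv2.inRange(hsv,(0,150,60),(6,255,255))|cv2.inRange(hsv,(174,150,60),(180,255,255))
        ys,xs=np.nonzero(m);print(n,"top",xs[ys<=ys.min()+1].mean(),ys.min(),"bot",xs[ys>=ys.max()-1].mean(),ys.max())
E
python3 - <<'E'
from chk import *
handle()
c=vision.capture("side");crop(c,"d13",200,110,100,100,6)
E
```

```text
time: 26.6
eef_pos: [0.5419, -0.2011, 0.1211]
tool_rot: [0.8, 0.599, 0.0, 0.001]
contact_force: [0.8, 0.4, -0.1]
width: 0.005
scene top 198.6 179 bot 209.85714285714286 200
side top 259.2857142857143 146 bot 249.6 165
```

View pics/d13.png

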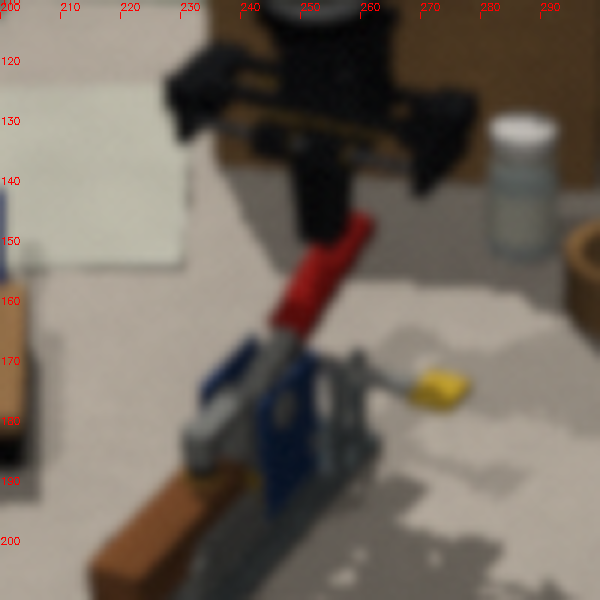

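The handle stays down without contact, so the clamp is locked. I'll retreat up and turn the gripper a quarter so its long side keeps clear of the handle's swing, then move above the paddle.

```bash
python3 -m pendant '[[0,0,0.02,0],[0,0,0.03,0],[0,0,0.03,0],[-0.009,0.0075,0,8.2],[-0.009,0.0075,0,8.2],[-0.009,0.0075,0,8.2],[-0.009,0.0075,0,8.2],[-0.009,0.0075,0,8.2],[-0.009,0.0075,0,8.2],[-0.009,0.0075,0,8.2],[-0.009,0.0075,0,8.2],[-0.009,0.0041,0,8.2]]'
python3 -m pendant '[[-0.0044,0,0,8.2],[0,0,0,8],[0,0,0,0],[0,0,0,0]]'
python3 - <<'E'
from chk import *
handle();s=arm.state();print(cl(s["eef_pos"]))
c=vision.capture("wrist");cv2.imwrite("pics/w14.png",cv2.resize(c["pixels"][:,:,::-1],(768,576)))
c=vision.capture("scene");crop(c,"s14",180,130,100,120,5)
E
```

```text
time: 27.95
eef_pos: [0.4602, -0.1363, 0.2002]
tool_rot: [0.277, 0.961, 0.0, -0.0]
contact_force: [0.1, -0.5, 0.3]
width: 0.007
time: 28.35
eef_pos: [0.4562, -0.1368, 0.2003]
tool_rot: [0.144, 0.99, 0.0, -0.0]
contact_force: [0.0, 0.2, 0.4]
width: 0.004
scene top 200.41666666666666 179 bot 209.85714285714286 200
side top 257.5 145 bot 250.0 165
[-0.0648  0.1019]
```

View pics/w14.png

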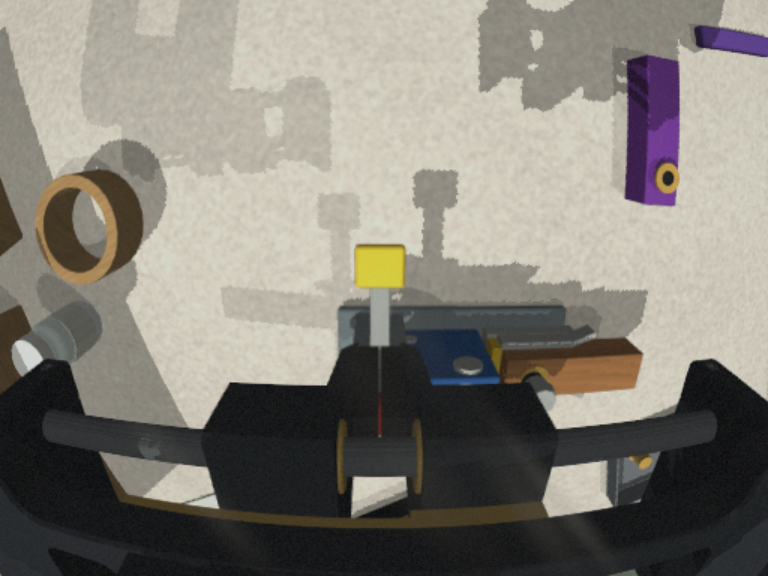

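View pics/s14.png

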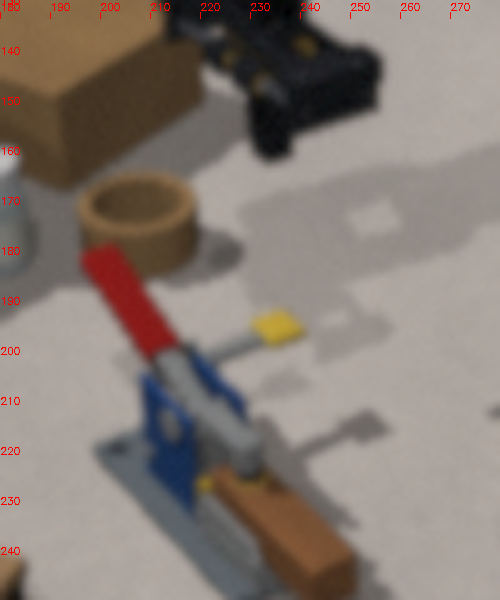

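```bash
python3 - <<'E'
from chk import *
c=vision.capture("wrist")
for z in(.078,.085):
    p=plane(c,380/1.5,266.5/1.5,z);print(p,cl(p))
print(arm.state()["eef_pos"])
E
```

```text
[ 0.459  -0.1367  0.078 ] [-0.0639  0.0993]
[ 0.4571 -0.1361  0.085 ] [-0.0639  0.1013]
[ 0.4562 -0.1368  0.2003]
```

```bash
python3 -m pendant '[[0,0,-0.03,0],[0,0,-0.035,0],[0,0,-0.035,0],[0,0,-0.02,0],[0,0,-0.01,0],[0,0,0,0]]'
python3 -m pendant '[[0,0,-0.003,0],[0,0,-0.002,0],[0,0,-0.002,0],[0,0,0,0]]'
python3 -m pendant '[[0,0,-0.002,0],[0,0,-0.002,0],[0,0,0,0]]'
python3 -m pendant '[[0,0,-0.002,0],[0,0,-0.002,0],[0,0,0,0]]'
```

```text
time: 29.2
eef_pos: [0.4559, -0.1366, 0.0697]
tool_rot: [0.142, 0.99, 0.0, -0.001]
contact_force: [0.2, 0.0, 0.1]
width: 0.008
time: 29.6
eef_pos: [0.4563, -0.1368, 0.0635]
tool_rot: [0.142, 0.99, -0.0, 0.0]
contact_force: [0.6, -0.8, -0.1]
width: 0.005
time: 29.9
eef_pos: [0.4562, -0.1368, 0.0592]
tool_rot: [0.142, 0.99, -0.0, 0.0]
contact_force: [-0.4, 0.4, 0.2]
width: 0.002
time: 30.2
eef_pos: [0.4562, -0.1368, 0.0551]
tool_rot: [0.142, 0.99, 0.0, -0.0]
contact_force: [-1.1, -0.7, 1.6]
width: 0.002
```

```bash
python3 -m pendant '[[0,0,-0.002,0],[0,0,-0.001,0],[0,0,0,0]]'
python3 -m pendant '[[0,0,-0.002,0],[0,0,-0.001,0],[0,0,0,0]]'
python3 -m pendant '[[0,0,-0.002,0],[0,0,-0.001,0],[0,0,0,0]]'
python3 - <<'E'
from chk import *
handle()
E
```

```text
time: 30.5
eef_pos: [0.4562, -0.1368, 0.0523]
tool_rot: [0.142, 0.99, 0.0, -0.0]
contact_force: [-0.1, 1.1, 2.4]
width: 0.007
time: 30.8
eef_pos: [0.4563, -0.1368, 0.0492]
tool_rot: [0.142, 0.99, -0.0, 0.0]
contact_force: [0.1, -0.0, 1.9]
width: 0.005
time: 31.1
eef_pos: [0.4564, -0.1368, 0.0462]
tool_rot: [0.142, 0.99, -0.0, 0.0]
contact_force: [-0.0, -0.5, 3.0]
width: 0.004
scene top 202.14285714285714 173 bot 211.25 198
side top 255.45454545454547 138 bot 247.66666666666666 162
```

```bash
python3 -m pendant '[[0,0,0,0],[0,0,0,0]]'; python3 - <<'E'
from chk import *
handle()
crop(vision.capture("scene"),"s15",180,130,100,120,5);crop(vision.capture("side"),"d15",200,110,100,100,6)
E
```

```text
time: 31.4
eef_pos: [0.4563, -0.1368, 0.0464]
tool_rot: [0.142, 0.99, -0.0, 0.0]
contact_force: [0.8, -0.6, 2.0]
width: 0.001
scene top 210.4375 168 bot 215.4 197
side top 245.0 134 bot 243.16666666666666 162
```

View pics/s15.png

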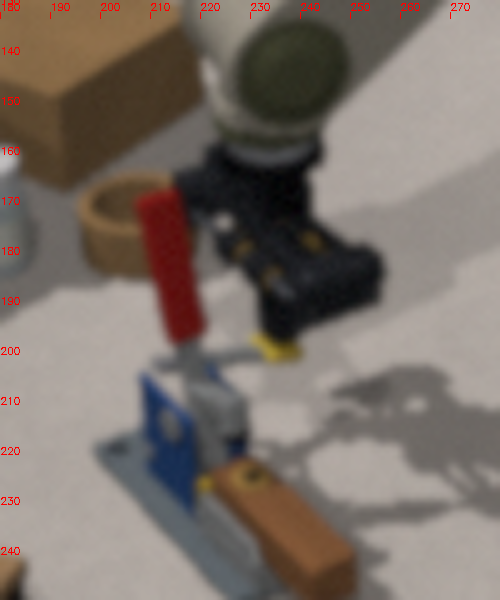

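View pics/d15.png

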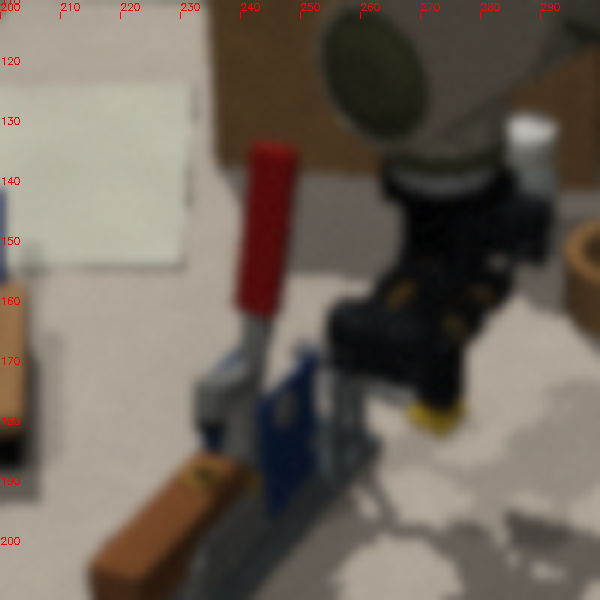

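The clamp sprang open: the handle is fully up at scene (211,168) and the sleeve looks flush. I'll let the lever up slowly, retreat and inspect from above.

```bash
python3 -m pendant '[[0,0,0.003,0],[0,0,0.004,0],[0,0,0.005,0],[0,0,0.01,0],[0,0,0.03,0],[0,0,0.04,0],[0,0,0.04,0],[0,0,0.04,0],[0,0,0,0]]'
python3 -m pendant '[[0.004,0.035,0,0],[0.006,0.035,0,0],[0.006,0.035,0,0],[0.006,0.035,0,0],[0.006,0.03,0,0],[0,0,0,0],[0,0,0,0]]'
python3 - <<'E'
from chk import *
handle();s=arm.state();print(s["eef_pos"],s["contact_force"])
c=vision.capture("wrist");cv2.imwrite("pics/w16.png",cv2.resize(c["pixels"][:,:,::-1],(768,576)))
crop(vision.capture("scene"),"s16",190,160,80,100,6);crop(vision.capture("side"),"d16",200,110,100,110,6)
E
```

```text
time: 32.5
eef_pos: [0.4577, -0.1375, 0.2236]
tool_rot: [0.142, 0.99, -0.002, 0.004]
contact_force: [0.0, 0.4, -0.6]
width: 0.004
time: 33.2
eef_pos: [0.4838, 0.0335, 0.218]
tool_rot: [0.141, 0.99, -0.0, -0.001]
contact_force: [-0.6, 0.0, 0.7]
width: 0.005
scene top 211.41666666666666 168 bot 216.0 197
side top 242.8 134 bot 243.16666666666666 162
[0.4839 0.0325 0.2181] [1.1178 0.0885 0.4036]
```

View pics/w16.png

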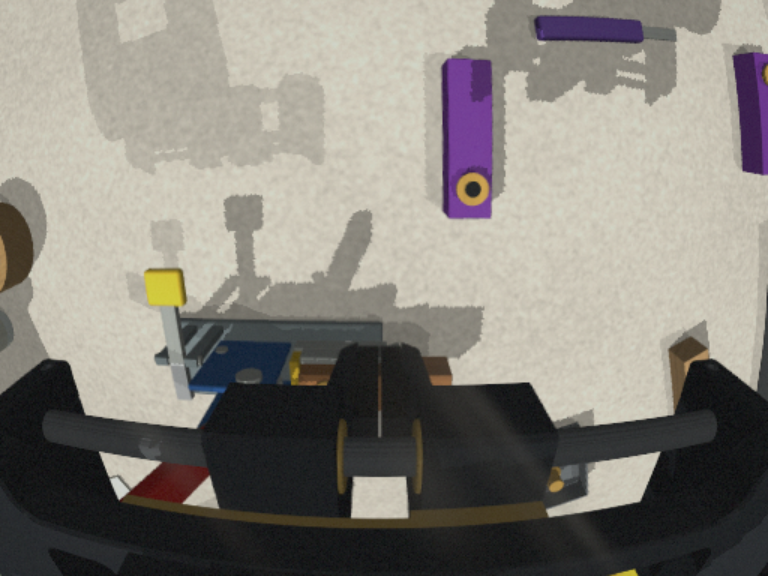

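View pics/s16.png

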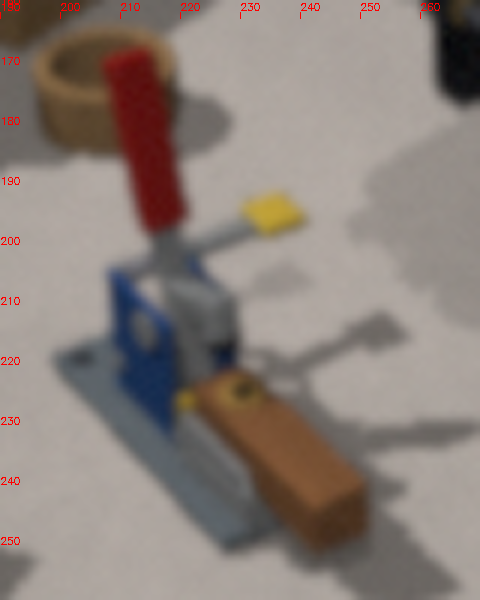

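View pics/d16.png

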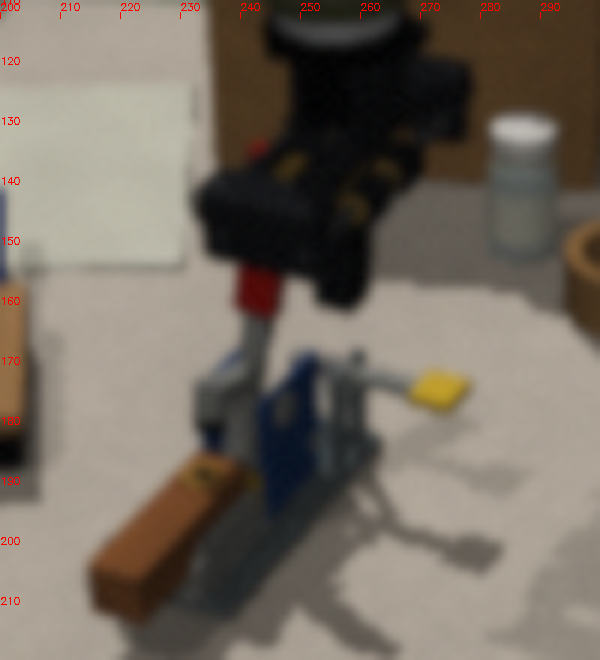

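```bash
python3 - <<'E'
from chk import *
s=vision.capture("scene");d=vision.capture("side")
x,r=tri((s,230.5,225),(d,233.5,188.5));print("sleeve",x,cl(x),r)
print("foot end", cl(plane(s,246,241.5,.066)), arm.state()["contact_force"])
arm.finish_job()
E
```

```text
sleeve [ 0.5855 -0.0419  0.069 ] [0.0624 0.0042] [0.0012240134491699505, 0.0012240134491699282]
foot end [0.1633 0.0018] [-0.1703 -0.1297  0.3925]
the job is handed in; nothing more can be done
```

The job is done and handed in at about 33 s of the 72 s allowed; no verdict was reported. The foot is home, the sleeve is pressed flush and the clamp is open again.

**What I did**
- I slid the foot in sleeve end first until I felt the end stop, at about 18 N, then set it on the floor and let go.
- I swung the handle down in small steps with about 5 N or less at each reading. The force fell to zero past dead centre and the handle stayed down by itself when I raised the finger.
- I pushed the release lever about 14 mm, at about 3 N. The clamp sprang open, and I let the lever rise and backed off.

**Last checks**
- **Foot:** it looks unmoved in the channel, with its end at about clamp x = 163–165 mm against 165 mm when home.
- **Sleeve:** its top is 69 mm above the table, which is flush (30 + 36 + 3 mm).
- **Handle and lever:** the handle is back at its open position and the lever is up.
- **Robot:** nothing touches it; the force reading is about zero.

**What failed or disagreed**
- **Fingertips:** they stand about 24 mm behind the reported TCP, not 14 mm ahead of it. The first two grasps closed above the foot without touching it. I felt for the foot's top, which took a 27 N press on the timber, and corrected for the offset.
- **Sleeve position:** the last coarse two-camera fix put the sleeve at clamp (62, 4) mm, where (60, 0) is wanted. That is outside the 4 mm limit as it stands, but the cameras resolve only 2–3 mm. The closer wrist view, taken before pressing, gave (61, 3.5) mm, and the cheeks leave the foot only about 2 mm of sideways play.
- **Bystanders:** none looked moved in the pictures, but I did not measure them.

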